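# Level the flan setting plate and load it

## Task

Fetch the spirit level out of the yellow-lidded compartment (keep the other two shut), stand it upright on the tilted steel plate, let go, and turn the black foot knob until the plate sits level with the spirit level still on it. Only once the plate is level, stand every flan pot upright and flat on it, inside its rim. At the end the spirit level is back in its compartment with the yellow lid fully shut; leave the lemons, bottle, spatula and crockery where they are.

Things in the scene. Friction and masses are not known exactly. Their poses are not given: they have to be found in the camera images.
- bin_yellow: Fixed grey compartment 120 (x) x 118 (y) x 60 mm high, walls and floor 5 mm, under the yellow lid; in a row with two like ones (red, blue; 125 mm apart, order varies) on a 6 mm black tray. Origin: centre of its underside; x from its front (robot side) to its back (hinge), y along the row, z up. The spirit level lies in it.
- bin_red: The like compartment with the red lid; must stay shut. Origin and axes as bin_yellow.
- bin_blue: The like compartment with the blue lid; must stay shut. Origin and axes as bin_yellow.
- lid_yellow (a joint): Angle of the yellow lid (rad): 0 shut, grows as it swings up and back, 1.57 upright, stop at 1.9. The hinge is stiff: the lid stays where it is left (about 0.16 N m of friction) and must be led all the way down to shut.
- lid_red (a joint): Angle of the red lid, 0 = shut; as lid_yellow.
- lid_blue (a joint): Angle of the blue lid, 0 = shut; as lid_yellow.
- lid_yellow_handle (a point): Middle of the yellow lid's handle: round steel bar, 10 mm thick, 70 mm long, parallel to the hinge (bin's y), axis 28 mm above the lid's upper face, posts at both ends (52 mm free between), 25 mm from the lid's front edge. Lid 120 x 118 x 8 mm. The bar can turn between the fingers. The point moves and turns with the lid.
- lid_yellow_hinge (a point): Middle of the yellow lid's hinge axis, at the back upper edge of its compartment (lid's underside). The axis is the compartment's y; with the lid shut the handle point is 95 mm in front of it (-x) and 36 mm above.
- level: Yellow box-shaped spirit level, 90 (x) x 28 (y) x 50 (z) mm, 160 g, green vial on top. Origin: centre of its underside, z up. Starts upright in the yellow bin, roughly along its x, top 5 mm below the bin's rim.
- plate_mid (a point): Centre of the steel plate's upper face: 140 (x) x 250 (y) mm, 8 thick, edged by a rim 6 high and 4 thick. z: its normal; x: from the hinge (along y at the edge nearest the robot) to the knob. Face 50 mm above the table when level; the far edge starts 7 to 13 mm low. When level the rim is flush with the tops of two red posts beyond the far edge (82 mm in x, 105 mm either side in y).
- plate (a joint): Tilt of the plate about its y (rad): 0 level, positive = far (knob) edge low. Starts between 0.055 and 0.09. Driven by the knob only.
- knob (a joint): Angle of the foot knob (rad), grows clockwise seen from above, range 0 to 6.28, starts between 0 and 1.6. One rad clockwise raises the far edge: it lowers the plate's tilt by 0.02 rad. Friction about 0.12 N m, stays where it is left.
- knob_grip (a point): Grip point on the upright knob axis, 71 mm above the table, behind the plate's far edge. The knob has an upright bar 49 mm long, 14 mm thick, from 46 to 78 mm above the table; this point's x axis lies along the bar and turns with the knob. Below it a disc of 26 mm radius on a fixed block 80 x 80 mm, 34 mm high.
- pot0: Flan pot: terracotta cylinder, 58 mm diameter, 46 mm high, white band at the rim, caramel-coloured top, 150 g. Origin: centre of its underside, z up. One to three of the three pots are there.
- pot1: Flan pot, same as pot0.
- pot2: Flan pot, same as pot0.
- lemon_a: Lemon, 76 mm long, 58 mm high; bystander. Origin at its underside.
- lemon_b: Second lemon; bystander.
- water: Water bottle 64 mm diameter, 200 mm tall, upright; bystander. Origin at its underside.
- spatula: Green spatula 250 mm long lying between robot and compartments; bystander.
- plates: Stack of white plates 160 mm wide, 70 mm high; bystander. Origin at its underside.

How it is judged:
By the outcome, as a careful person would: the job done as asked, in the order asked, and still so for the second after the job is handed in, with the robot touching nothing.
Of pot0, pot1, pot2 only 1 to 3 are there at a start; the rules pass over those that are not, and their reading is None.
At some moment in a run one of pot0, pot1, pot2 may be knocked a few centimetres aside while the robot is not near it.
Once in a run the grip may slacken for a moment while it holds something.
It also fails if it takes over 210 s, if anything falls off the work surface, if the arm or the gripper's body presses on something with over 40 N, if the wrist force passes 120 N, or if a joint passes its speed limit or range.

## Robot

A 6-joint arm with a two-finger parallel gripper is mounted at the origin on the work surface. World frame = base frame: x ahead of the robot, y to its left, z up, the work surface at z = 0. Lengths are in m, angles in rad, forces in N, time in s.
With the tool pointing down it reaches from about 0.35 to 0.775 m from the base axis. Payload 5.5 kg.
Tool frame: the origin (TCP) lies at the very end of the fingers, on their centre line; the grasp point (between the pads) lies 19 mm behind it; z points along the fingers, y is the direction in which the jaws open and shut (so a half turn about z gives the same grasp; the last joint's range is limited). The gripper opens to 85 mm and grips with 20 to 120 N. Pads are 22 mm wide; open, the fingers measure 114 mm over their backs; the gripper's body (76 mm by 85 mm) begins 54 mm behind the grasp point. The pads swing forward as they close: fully open they stand 13 mm farther back than shut.
Start: joints at [-1.329, 0.313, 0.046, 1.304, 0, 1.431], TCP at [0.214, -0.534, 0.231] pointing down, gripper open.
Joint ranges: [-2.76, 2.76], [-0.86, 1.69], [-1.03, 1.26], [-2.2, 2.34], [-1.47, 1.5], [-3.14, 3.14]. Speed limits (rad/s): [2.57, 2.57, 3.14, 3.14, 3.14, 3.14].

## Interface

Orientations are given as a unit quaternion [w, x, y, z].
In Python, from workcell import env gives the robot as it stands. The module is installed in compiled form; this text tells all that it offers.
- The arm moves only by the shell command python3 -m pendant 'ROWS' [FORCE]. ROWS is JSON, a list of rows, each an object with "fingers": the finger opening in mm, from 0 to 85.4; "delta_pos": the shift along the tool's x, y, z in mm, a list of three; "angular": the turn, a rotation vector about the tool's x, y, z in rad, a list of three. In form: [{"fingers": fingers, "delta_pos": [x, y, z], "angular": [ax, ay, az]}, ...]. A call has 1 to 12 rows; each row shifts and turns the commanded pose from where the row before left it, along the tool's axes as they then stand; what a row does not reach is not made up. A row lasts 1/10 s, in which the tool goes at most 50 mm and 8.59 degrees, less where a joint would pass 70% of its speed; a pose out of reach is approached as far as the arm can. A call is refused whole if a number of a shift passes 50 or a number of a turn 0.15, either way. A call with a gripper value outside its range is refused whole. The fingers move at their own pace and stop on an object; FORCE is the grip in N (left out, the last holds). Time passes only in rows, so rows that do not move let the fingers close. It gives the time, the measured TCP pose, the force and the opening at its end, in the units of the state.
- env.get_state(): the state, without advancing time (a new reading comes with each control period).
- env.read_camera(name): name is "scene" or "top"; returns the picture (420x560x3 uint8, blue, green, red); there is no depth.
- env.camera_params(name): a dict with "fx", "fy", "cx", "cy" (pixels), "view" (4x4, takes a point from world to camera coordinates). Camera axes: x right, y up, looking along -z (the intrinsics and any distortion apply to the point x, -y, -z); pixel columns grow to the right and rows downward; lengths in m; the calibration is good to about 2 mm. A picture is of the moment at which its call begins. camera_params takes no time and is no camera call.
- env.hand_in(): hands the job in, once; it reports no verdict.
The state is a dict: "clock": time; "joint_pos": joint angles; "qvel": joint speeds; "tau": joint torques, N m; "tcp_pos": TCP position; "orientation": TCP orientation; "wrist_force": force on the tool from outside, world axes, zero at the start; "ft_torque": the same for the moment, N m; "finger_gap": finger opening in m.
Only numpy, scipy, OpenCV 4.12 (cv2) and the standard library are available. Lean on these libraries where they do the work, as an engineer would, in place of code of your own. Each camera call takes 0.05 s, during which the arm holds its last target. There are 200 camera calls.

## Working session

There is one attempt and no reset: what is moved stays moved. The work goes in short steps, Python scripts to look and compute and a shell command to move; the robot and the scene stay as the last step left them, time stands still between calls to the robot, and variables do not carry over. Pictures are saved under pics/ and viewed, about 12 in all and at most 16, crops included, and the job is handed in when it is done.

```bash
mkdir -p pics; python3 - <<'E'
from workcell import env
import cv2
s=env.get_state();print({k:(v if not hasattr(v,'round') else v) for k,v in s.items()})
for n in("scene","top"):
    p=env.camera_params(n);print(n,p)
    cv2.imwrite(f"pics/{n}0.png",env.read_camera(n))
E
```

```text
{'clock': 0.0, 'joint_pos': array([-1.32860991e+00,  3.14003348e-01,  4.49914410e-02,  1.30357615e+00,
       -5.94178549e-06,  1.43120025e+00]), 'qvel': array([ 5.52107234e-04,  8.45146301e-04, -5.22242296e-05,  1.86526393e-03,
        1.21622992e-03,  5.54182790e-04]), 'tau': array([-9.36357792e-04, -4.80626893e+01,  2.98533869e+01,  1.92409067e-02,
       -3.13079145e-04, -5.84569193e-06]), 'tcp_pos': array([ 0.21410242, -0.53311952,  0.23041227]), 'orientation': array([-8.94536673e-04,  9.81835131e-01,  1.89733954e-01, -4.89005053e-05]), 'wrist_force': array([ 0.05742536, -0.20675206,  0.33423544]), 'ft_torque': array([-0.02958268, -0.02783073, -0.00453015]), 'finger_gap': 0.08538035261945863}
scene {'fx': 423.565157715611, 'fy': 423.565157715611, 'cx': 278.5734375176664, 'cy': 208.58162641436343, 'view': array([[ 0.70846288,  0.70574479,  0.00215462, -0.43341836],
       [-0.36462648,  0.36341345,  0.8573087 ,  0.08700842],
       [ 0.60425813, -0.60815702,  0.51479817, -1.50913773],
       [ 0.        ,  0.        ,  0.        ,  1.        ]])}
top {'fx': 432.5765750403046, 'fy': 432.5765750403046, 'cx': 275.57908240970335, 'cy': 217.5303373856995, 'view': array([[-0.02333465, -0.99953777,  0.01948699,  0.06765181],
       [ 0.99611541, -0.02159039,  0.08536946, -0.57890407],
       [-0.08490927,  0.02140335,  0.99615878, -1.33270515],
       [ 0.        ,  0.        ,  0.        ,  1.        ]])}
```

View pics/scene0.png

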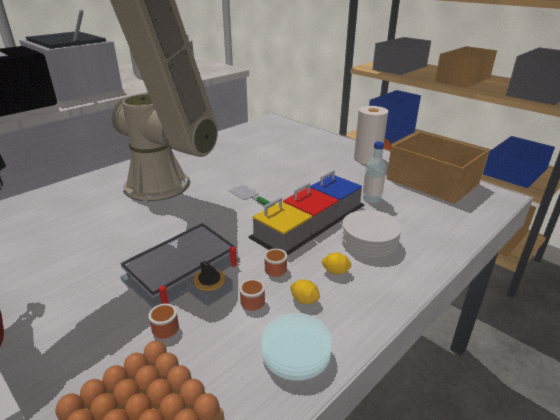

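View pics/top0.png

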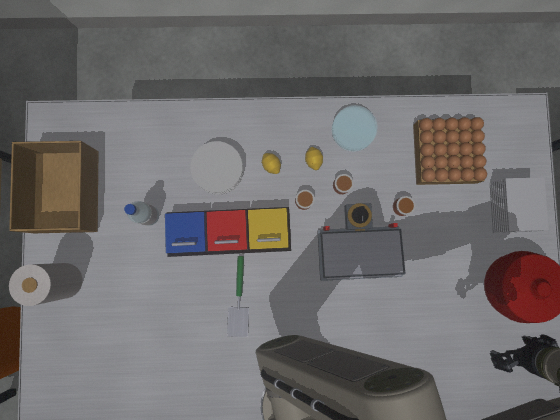

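Scene: the row is blue/red/yellow, with yellow at about (268,230) in the top view. There are three pots at (305,199), (343,184), (404,205). The plate is at (362,254) with the knob at (360,214).

```bash
cat > h.py <<'E'
from workcell import env
import cv2, numpy as np
from scipy.spatial.transform import Rotation as R
def ray(n,u,v):
    p=env.camera_params(n);V=p['view'];d=np.array([(u-p['cx'])/p['fx'],-(v-p['cy'])/p['fy'],-1.])
    return -V[:3,:3].T@V[:3,3],V[:3,:3].T@d
def onz(n,u,v,z):
    o,d=ray(n,u,v);return (o+d*(z-o[2])/d[2])
def proj(n,X):
    p=env.camera_params(n);c=p['view'][:3,:3]@np.asarray(X)+p['view'][:3,3]
    return np.array([p['cx']+p['fx']*c[0]/-c[2],p['cy']-p['fy']*c[1]/-c[2]])
def tri(a,b):
    (o1,d1),(o2,d2)=ray('scene',*a),ray('top',*b)
    s=np.linalg.lstsq(np.c_[d1,-d2],o2-o1,rcond=None)[0]
    p,q=o1+d1*s[0],o2+d2*s[1];return (p+q)/2,np.linalg.norm(p-q)
def blobs(im,lo,hi,amin=15,box=None):
    m=cv2.inRange(cv2.cvtColor(im,cv2.COLOR_BGR2HSV),lo,hi)
    if box: k=np.zeros_like(m);x0,y0,x1,y1=box;k[y0:y1,x0:x1]=1;m=m*k
    m=cv2.morphologyEx(m,cv2.MORPH_CLOSE,np.ones((3,3)))
    cs=cv2.findContours(m,cv2.RETR_EXTERNAL,cv2.CHAIN_APPROX_NONE)[0]
    return sorted([c for c in cs if cv2.contourArea(c)>=amin],key=cv2.contourArea,reverse=True)
def crop(n,im,x0,y0,x1,y1,k,name):
    cv2.imwrite(f'pics/{name}.png',cv2.resize(im[y0:y1,x0:x1],None,fx=k,fy=k,interpolation=cv2.INTER_CUBIC))
def st():
    s=env.get_state();r=R.from_quat(np.roll(s['orientation'],-1)).as_matrix()
    print('t',round(s['clock'],2),'tcp',(s['tcp_pos']*1e3).round(1),'gap',round(s['finger_gap']*1e3,1),'F',s['wrist_force'].round(1))
    print('R cols x,y,z',r.T.round(3).tolist(),'q',s['joint_pos'].round(2));return s,r
E
python3 - <<'E'
from h import *
t=cv2.imread('pics/top0.png');s=cv2.imread('pics/scene0.png')
for n,im in(('top',t),('scene',s)):
    for nm,lo,hi,z in(('yel',(20,150,100),(35,255,255),.074),('red',(0,180,90),(6,255,255),.074),('pot',(5,120,60),(18,255,230),.046)):
        for c in blobs(im,lo,hi,12)[:9]:
            r=cv2.minAreaRect(c);
            if r[0][0]>420 or r[0][1]>345: continue
            print(n,nm,np.round(r[0],1),np.round(r[1],1),round(r[2],1),cv2.contourArea(c),onz(n,*r[0],z).round(4))
crop('top',t,230,165,430,290,4,'c1')
crop('scene',s,110,180,310,345,4,'c2')
E
```

```text
top yel [267.6 228.1] [39.  38.7] 87.3 1423.0 [0.5445 0.0804 0.074 ]
top yel [314.  159.5] [19. 14.] 90.0 197.5 [ 0.7517 -0.0661  0.074 ]
top yel [271.4 164.6] [19.  14.2] 71.6 188.0 [0.7386 0.0648 0.074 ]
top pot [  9.5 342.5] [71. 19.] 90.0 1228.0 [0.2224 0.8557 0.046 ]
top pot [405.5 205. ] [13.4 13.4] 45.0 141.0 [ 0.6088 -0.3501  0.046 ]
top pot [305.  198.5] [13. 12.] 90.0 131.0 [ 0.6357 -0.0376  0.046 ]
top pot [344. 183.] [12. 12.] 90.0 119.0 [ 0.6818 -0.1607  0.046 ]
scene yel [281.8 216.9] [52.3 28.6] 26.6 907.5 [0.5503 0.0742 0.074 ]
scene yel [304.7 291.4] [25.5 24.1] 63.4 477.5 [ 0.7995 -0.108   0.074 ]
scene yel [336.3 262.8] [24.  21.9] 45.0 410.5 [0.7858 0.0196 0.074 ]
scene red [309.9 201.2] [47.8 23.8] 23.2 683.0 [0.5477 0.1961 0.074 ]
scene red [162.8 293.7] [15.6  6.2] 81.9 68.0 [ 0.5878 -0.3304  0.074 ]
scene red [232.6 255.6] [17.2  4.3] 84.8 51.0 [ 0.5899 -0.137   0.074 ]
scene pot [165.  328.8] [16.9 25.9] 78.7 279.5 [ 0.6523 -0.37    0.046 ]
scene pot [162.5 313. ] [14. 21.] 90.0 229.5 [ 0.6099 -0.3495  0.046 ]
scene pot [252. 302.] [14. 22.] 90.0 221.0 [ 0.7202 -0.1919  0.046 ]
scene pot [209.1 280.3] [19.6 30.4] 86.6 199.5 [ 0.5949 -0.2146  0.046 ]
scene pot [275.5 268.5] [13. 19.] 90.0 194.0 [ 0.6743 -0.0736  0.046 ]
```

View pics/c1.png

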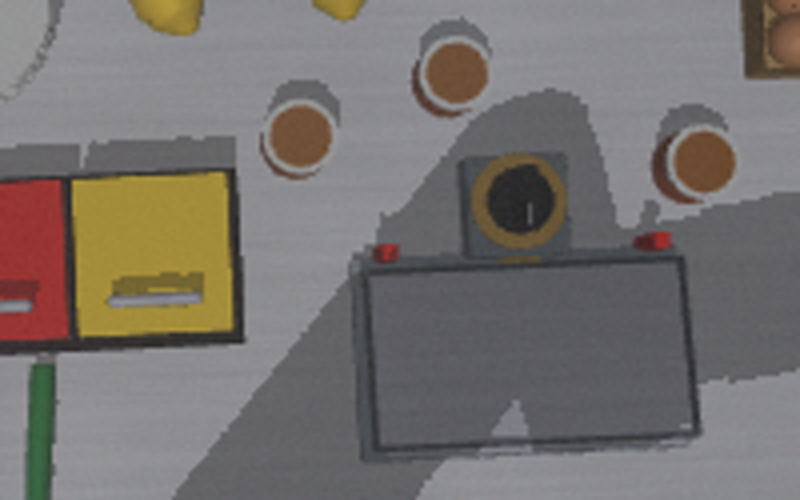

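View pics/c2.png

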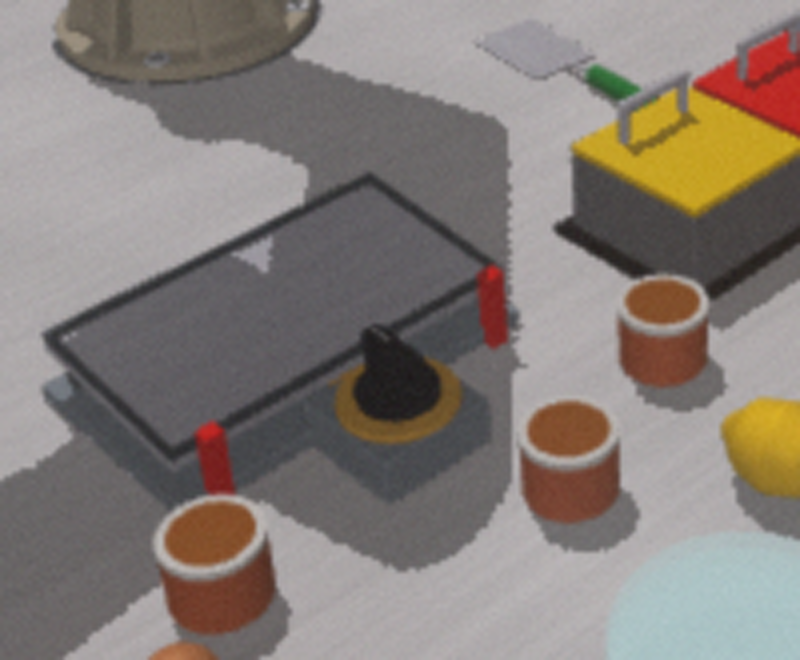

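The crops show the yellow lid with its handle at c1 (155,298), the posts at (387,252) and (655,241), and the knob hub at (513,200). I still need the knob bar's direction, so I'll work out the positions and take a contrast-boosted view.

```bash
python3 - <<'E'
from h import *
t=cv2.imread('pics/top0.png');s=cv2.imread('pics/scene0.png')
c=blobs(t,(20,150,100),(35,255,255),300)[0]
r=cv2.minAreaRect(c);P=np.array([onz('top',*p,.074)[:2] for p in cv2.boxPoints(r)]);print('lid corners',P.round(4),'mid',P.mean(0).round(4))
e=[(P[(i+1)%4]-P[i]) for i in range(4)];print('edge len',[round(np.linalg.norm(x),4) for x in e],'yaw',[round(np.degrees(np.arctan2(x[1],x[0])),1) for x in e])
f=lambda u,v:(230+u/4,165+v/4); g=lambda u,v:(110+u/4,180+v/4)
print('lid edges from red boundary', onz('top',*f(68,180),.074),onz('top',*f(75,340),.074),onz('top',*f(233,170),.074),onz('top',*f(238,333),.074))
print('handle',onz('top',*f(112,300),.104),onz('top',*f(200,296),.104))
a=onz('top',*f(387,247),.056);b=onz('top',*f(658,238),.056);print('posts top',a,b,np.linalg.norm(a-b))
a2=onz('scene',*g(490,271),.056);b2=onz('scene',*g(211,429),.056);print('posts scene',a2,b2)
for q in((a,b),(a2,b2)):
    d=(q[0]-q[1])[:2];d/=np.linalg.norm(d);x=np.array([d[1],-d[0]]);m=(q[0]+q[1])[:2]/2;print('yaw',np.degrees(np.arctan2(x[1],x[0])),'mid',(m-.082*x))
for n,q in(('tl',(365,258)),('tr',(683,252)),('br',(700,436)),('bl',(376,452))): print(n,onz('top',*f(*q),.056 if n[0]=='b' else .046))
c=blobs(t,(10,80,60),(30,255,255),20,(340,195,380,240));
for k in c: e=cv2.fitEllipse(k);print('disc',e,onz('top',*e[0],.046))
for n in('top','scene'):
  im=np.mean([env.read_camera(n).astype(float) for _ in range(6)],0)
  x0,y0=(345,198) if n=='top' else (190,258)
  k=im[y0:y0+32,x0:x0+40]; k=np.clip((k-10)*4,0,255).astype(np.uint8)
  globals()[n]=cv2.resize(k,None,fx=10,fy=10,interpolation=cv2.INTER_CUBIC)
cv2.imwrite('pics/k.png',np.hstack([top,scene]))
E
```

```text
lid corners [[0.6019 0.1404]
 [0.605  0.0233]
 [0.4874 0.0207]
 [0.4845 0.1369]] mid [0.5447 0.0803]
edge len [np.float64(0.1171), np.float64(0.1177), np.float64(0.1162), np.float64(0.1175)] yaw [np.float64(-88.5), np.float64(-178.7), np.float64(91.4), np.float64(1.7)]
lid edges from red boundary [0.60072695 0.14148912 0.074     ] [0.48010085 0.13838395 0.074     ] [0.60567476 0.01659434 0.074     ] [0.48251397 0.01601849 0.074     ]
handle [0.50839921 0.10947324 0.104     ] [0.5098696  0.04480749 0.104     ]
posts top [ 0.5458175 -0.1008287  0.056    ] [ 0.54813242 -0.30985062  0.056     ] 0.20903474434197883
posts scene [ 0.54541379 -0.10141202  0.056     ] [ 0.55006074 -0.30996146  0.056     ]
yaw 0.6345268263436733 mid [ 0.46497999 -0.20624776]
yaw 1.276466753157949 mid [ 0.46575761 -0.20751343]
tl [ 0.53831048 -0.08493746  0.046     ]
tr [ 0.53747882 -0.3317812   0.046     ]
br [ 0.39641021 -0.33491359  0.056     ]
bl [ 0.39036134 -0.08725883  0.056     ]
disc ((359.19287109375, 215.85377502441406), (22.24169921875, 26.021080017089844), 179.96287536621094) [ 0.5780104  -0.20410927  0.046     ]
```

View pics/k.png

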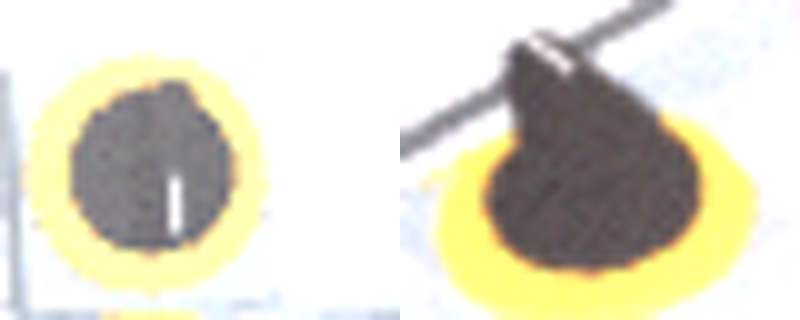

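The white mark puts the knob bar nearly along world x. The sizes check out: posts 209 mm apart and lid about 117 mm. Next I'll write the move planner and go above the lid handle.

```bash
cat >> h.py <<'E'
def goal(yang,lean=0,leanaxis=(0,1,0)):
    """tool-down rotation, jaw direction at world angle yang (deg); then lean (rad) about a world axis"""
    a=np.radians(yang);y=np.array([np.cos(a),np.sin(a),0]);z=np.array([0,0,-1.]);
    return R.from_rotvec(lean*np.array(leanaxis,float)).as_matrix()@np.c_[np.cross(y,z),y,z]
def plan(pos,Rg,N=None,frm=None):
    """N identical rows (delta mm, rotvec) from measured (or given) pose to the goal"""
    if frm is None:
        s=env.get_state();p=s['tcp_pos'];r=R.from_quat(np.roll(s['orientation'],-1)).as_matrix()
    else: p,r=frm
    w=R.from_matrix(r.T@Rg).as_rotvec();rel=r.T@(np.array(pos)-p)
    N=N or int(np.ceil(max(np.abs(rel).max()/.04,np.abs(w).max()/.12,np.linalg.norm(rel)/.048,np.linalg.norm(w)/.14,1)))
    A=sum(R.from_rotvec(w/N*k).as_matrix() for k in range(N))
    print('N',N,'d',(np.linalg.solve(A,rel)*1e3).round(1).tolist(),'w',(w/N).round(4).tolist());return np.array(pos),Rg
E
python3 - <<'E'
from h import *
st()
g=plan((.509,.0775,.17),goal(1.5))
f=lambda u,v:(345+u/10,198+v/10); s=lambda u,v:(190+(u-400)/10,258+v/10)
print('mark',onz('top',*f(175,178),.078),onz('top',*f(175,235),.078),tri(s(533,38),f(175,178)),tri(s(572,70),f(175,235)),'corner',onz('top',*f(175,85),.078))
E
```

```text
t 0.7 tcp [ 214.2 -533.7  231.4] gap 85.4 F [0.2 0.4 0.3]
R cols x,y,z [[0.928, 0.373, -0.0], [0.373, -0.928, 0.0], [0.0, -0.0, -1.0]] q [-1.33  0.31  0.05  1.3  -0.    1.43]
N 15 d [47.4, -8.3, 4.1] w [0.0, 0.0, -0.081]
mark [ 0.57523886 -0.20723035  0.078     ] [ 0.55796143 -0.20652907  0.078     ] (array([ 0.57312527, -0.2077833 ,  0.08477535]), np.float64(0.0051198016705677135)) (array([ 0.56316633, -0.20310197,  0.06740811]), np.float64(0.014485308287710727)) corner [ 0.60351265 -0.20837797  0.078     ]
```

```bash
R='{"fingers":50,"delta_pos":[47.4,-8.3,4.1],"angular":[0,0,-0.081]}'; python3 -m pendant '[{"fingers":50,"delta_pos":[47.4,-8.3,4.1],"angular":[0,0,-0.081]},{"fingers":50,"delta_pos":[47.4,-8.3,4.1],"angular":[0,0,-0.081]},{"fingers":50,"delta_pos":[47.4,-8.3,4.1],"angular":[0,0,-0.081]},{"fingers":50,"delta_pos":[47.4,-8.3,4.1],"angular":[0,0,-0.081]},{"fingers":50,"delta_pos":[47.4,-8.3,4.1],"angular":[0,0,-0.081]},{"fingers":50,"delta_pos":[47.4,-8.3,4.1],"angular":[0,0,-0.081]},{"fingers":50,"delta_pos":[47.4,-8.3,4.1],"angular":[0,0,-0.081]},{"fingers":50,"delta_pos":[47.4,-8.3,4.1],"angular":[0,0,-0.081]},{"fingers":50,"delta_pos":[47.4,-8.3,4.1],"angular":[0,0,-0.081]},{"fingers":50,"delta_pos":[47.4,-8.3,4.1],"angular":[0,0,-0.081]},{"fingers":50,"delta_pos":[47.4,-8.3,4.1],"angular":[0,0,-0.081]},{"fingers":50,"delta_pos":[47.4,-8.3,4.1],"angular":[0,0,-0.081]}]'; python3 -m pendant '[{"fingers":50,"delta_pos":[47.4,-8.3,4.1],"angular":[0,0,-0.081]},{"fingers":50,"delta_pos":[47.4,-8.3,4.1],"angular":[0,0,-0.081]},{"fingers":50,"delta_pos":[47.4,-8.3,4.1],"angular":[0,0,-0.081]},{"fingers":50,"delta_pos":[0,0,0],"angular":[0,0,0]},{"fingers":50,"delta_pos":[0,0,0],"angular":[0,0,0]}]'
python3 - <<'E'
from h import *
st();g=plan((.509,.0775,.083),goal(1.5))
im=env.read_camera('scene');crop('s',im,200,120,400,270,4,'c3')
E
```

```text
clock: 1.9
tcp_pos: [0.5145, -0.0645, 0.1821]
orientation: [0.0, 0.778, 0.628, 0.0]
wrist_force: [0.5, -0.4, -0.9]
finger_gap: 0.0499
clock: 2.4
tcp_pos: [0.5083, 0.0787, 0.1698]
orientation: [0.0, 0.697, 0.717, -0.0]
wrist_force: [-0.6, -1.1, 0.8]
finger_gap: 0.0503
t 2.4 tcp [508.3  78.7 169.8] gap 50.3 F [-0.6 -1.1  0.8]
R cols x,y,z [[-0.029, 1.0, -0.001], [1.0, 0.029, 0.0], [0.0, -0.001, -1.0]] q [-0.    0.22 -0.23  1.12 -0.    1.54]
N 3 d [-0.4, 0.2, 28.9] w [0.0, 0.0002, 0.0008]
```

View pics/c3.png

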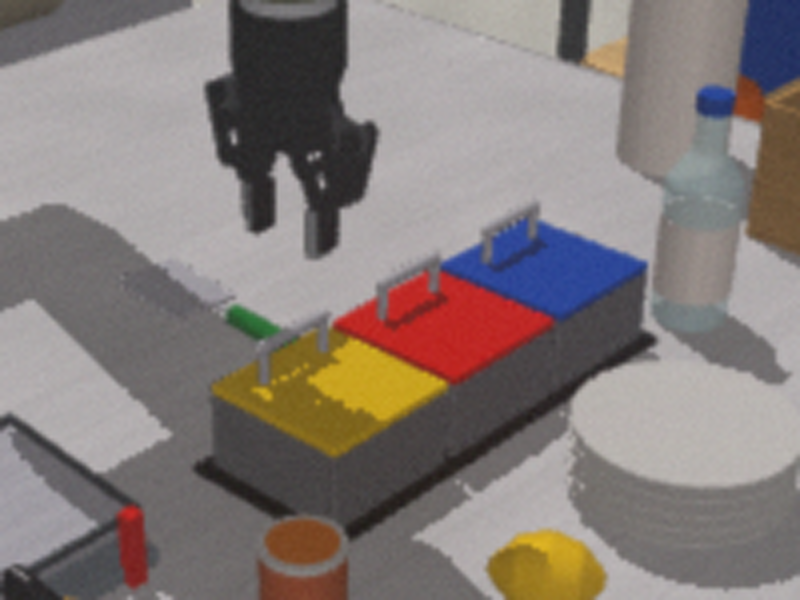

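The gripper is above the yellow handle, with the jaws across the bar. I'll descend and grip.

```bash
python3 -m pendant '[{"fingers":50,"delta_pos":[-0.4,0.2,29],"angular":[0,0,0]},{"fingers":50,"delta_pos":[-0.4,0.2,29],"angular":[0,0,0]},{"fingers":50,"delta_pos":[-0.4,0.2,29],"angular":[0,0,0]},{"fingers":50,"delta_pos":[0,0,0],"angular":[0,0,0]},{"fingers":0,"delta_pos":[0,0,0],"angular":[0,0,0]},{"fingers":0,"delta_pos":[0,0,0],"angular":[0,0,0]},{"fingers":0,"delta_pos":[0,0,0],"angular":[0,0,0]},{"fingers":0,"delta_pos":[0,0,0],"angular":[0,0,0]},{"fingers":0,"delta_pos":[0,0,0],"angular":[0,0,0]},{"fingers":0,"delta_pos":[0,0,0],"angular":[0,0,0]}]' 30
python3 - <<'E'
from h import *
s,r=st()
# arc: hinge from current grasp centre; hypothesise handle at (xc,yc,.102)
yaw=np.radians(1.5);ex=np.array([np.cos(yaw),np.sin(yaw),0]);ez=np.array([0,0,1.])
g0=s['tcp_pos']-.019*np.array([0,0,1.])*-1 if 0 else s['tcp_pos']+np.array([0,0,.019]);print('grasp',g0)
H=g0+.095*ex-.036*ez;print('hinge',H)
frm=(s['tcp_pos'],r)
for th,l in((.3,.1),(.6,.2),(.9,.3),(1.2,.4),(1.45,.5),(1.7,.6)):
    h=H+(-.095*np.cos(th)+.036*np.sin(th))*ex+(.036*np.cos(th)+.095*np.sin(th))*ez
    Rg=R.from_rotvec(l*np.array([-np.sin(yaw),np.cos(yaw),0])).as_matrix()@goal(1.5)
    p=h-.019*Rg[:,2];print(th,p.round(3),Rg[:,2].round(2));frm=plan(p,Rg,3,frm)
E
```

```text
clock: 3.45
tcp_pos: [0.51, 0.0759, 0.0845]
orientation: [0.001, 0.698, 0.716, 0.0]
wrist_force: [-1.6, -3.5, 6.6]
finger_gap: 0.0085
t 3.45 tcp [510.   75.9  84.5] gap 8.5 F [-1.6 -3.5  6.6]
R cols x,y,z [[-0.026, 1.0, -0.002], [1.0, 0.026, 0.002], [0.002, -0.001, -1.0]] q [-0.01  0.29 -0.36  0.92 -0.    1.54]
grasp [0.50995298 0.07592129 0.10352927]
hinge [0.60492043 0.0784081  0.06752927]
0.3 [0.527 0.076 0.149] [-0.1 -0.  -1. ]
N 3 d [-0.0, 4.9, -21.6] w [0.0341, 0.0005, -0.0002]
0.6 [0.551 0.077 0.17 ] [-0.2  -0.01 -0.98]
N 3 d [-0.0, 7.0, -7.9] w [0.0333, -0.0, -0.0]
0.9 [0.58  0.078 0.182] [-0.3  -0.01 -0.96]
N 3 d [0.0, 8.4, -6.4] w [0.0333, 0.0, 0.0]
1.2 [0.611 0.079 0.187] [-0.39 -0.01 -0.92]
N 3 d [-0.0, 9.6, -4.8] w [0.0333, -0.0, -0.0]
1.45 [0.638 0.079 0.183] [-0.48 -0.01 -0.88]
N 3 d [-0.0, 8.7, -2.6] w [0.0333, 0.0, 0.0]
1.7 [0.664 0.08  0.173] [-0.56 -0.01 -0.83]
N 3 d [0.0, 9.0, -1.4] w [0.0333, -0.0, 0.0]
```

```bash
python3 - <<'E'
from h import *
s,r=st()
yaw=np.radians(1.5);ex=np.array([np.cos(yaw),np.sin(yaw),0]);ez=np.array([0,0,1.])
H=s['tcp_pos']+np.array([0,0,.019])+.095*ex-.036*ez
frm=(s['tcp_pos'],r)
for th,l in((.2,.05),(.4,.1),(.6,.16),(.8,.22),(1,.29),(1.2,.36),(1.4,.44),(1.55,.5),(1.7,.56)):
    h=H+(-.095*np.cos(th)+.036*np.sin(th))*ex+(.036*np.cos(th)+.095*np.sin(th))*ez
    Rg=R.from_rotvec(l*np.array([-np.sin(yaw),np.cos(yaw),0])).as_matrix()@goal(1.5)
    p=h+.019*Rg[:,2];print(th,p.round(3));frm=plan(p,Rg,2,frm)
E
```

```text
t 3.45 tcp [510.   75.9  84.5] gap 8.5 F [-1.6 -3.5  6.6]
R cols x,y,z [[-0.026, 1.0, -0.002], [1.0, 0.026, 0.002], [0.002, -0.001, -1.0]] q [-0.01  0.29 -0.36  0.92 -0.    1.54]
0.2 [0.518 0.076 0.103]
N 2 d [-0.0, 4.0, -9.1] w [0.0262, 0.0008, -0.0002]
0.4 [0.53  0.076 0.119]
N 2 d [0.0, 5.2, -8.4] w [0.025, -0.0, 0.0]
0.6 [0.544 0.077 0.132]
N 2 d [0.0, 6.3, -7.4] w [0.03, -0.0, -0.0]
0.8 [0.56  0.077 0.142]
N 2 d [-0.0, 7.3, -6.4] w [0.03, -0.0, -0.0]
1 [0.578 0.078 0.149]
N 2 d [0.0, 8.0, -5.3] w [0.035, 0.0, 0.0]
1.2 [0.597 0.078 0.151]
N 2 d [0.0, 8.6, -4.1] w [0.035, 0.0, -0.0]
1.4 [0.616 0.079 0.15 ]
N 2 d [0.0, 9.0, -2.9] w [0.04, -0.0, 0.0]
1.55 [0.63  0.079 0.147]
N 2 d [-0.0, 6.9, -1.4] w [0.03, -0.0, -0.0]
1.7 [0.643 0.079 0.141]
N 2 d [0.0, 7.0, -0.8] w [0.03, 0.0, 0.0]
```

```bash
python3 -m pendant '[{"fingers":0,"delta_pos":[0,4,-9.1],"angular":[0.026,0,0]},{"fingers":0,"delta_pos":[0,4,-9.1],"angular":[0.026,0,0]},{"fingers":0,"delta_pos":[0,5.2,-8.4],"angular":[0.025,0,0]},{"fingers":0,"delta_pos":[0,5.2,-8.4],"angular":[0.025,0,0]},{"fingers":0,"delta_pos":[0,6.3,-7.4],"angular":[0.03,0,0]},{"fingers":0,"delta_pos":[0,6.3,-7.4],"angular":[0.03,0,0]},{"fingers":0,"delta_pos":[0,7.3,-6.4],"angular":[0.03,0,0]},{"fingers":0,"delta_pos":[0,7.3,-6.4],"angular":[0.03,0,0]}]' 30
python3 -c "
from h import *
st()"
```

```text
clock: 4.25
tcp_pos: [0.5562, 0.0771, 0.1422]
orientation: [-0.079, 0.693, 0.712, -0.083]
wrist_force: [-9.8, -2.3, 7.8]
finger_gap: 0.0087
t 4.25 tcp [556.2  77.1 142.2] gap 8.7 F [-9.8 -2.3  7.8]
R cols x,y,z [[-0.026, 1.0, -0.002], [0.973, 0.025, -0.228], [-0.228, -0.008, -0.974]] q [-0.    0.52  0.11  1.39 -0.01  1.54]
```

```bash
python3 -m pendant '[{"fingers":0,"delta_pos":[0,8,-5.3],"angular":[0.035,0,0]},{"fingers":0,"delta_pos":[0,8,-5.3],"angular":[0.035,0,0]},{"fingers":0,"delta_pos":[0,8.6,-4.1],"angular":[0.035,0,0]},{"fingers":0,"delta_pos":[0,8.6,-4.1],"angular":[0.035,0,0]},{"fingers":0,"delta_pos":[0,9,-2.9],"angular":[0.04,0,0]},{"fingers":0,"delta_pos":[0,9,-2.9],"angular":[0.04,0,0]},{"fingers":0,"delta_pos":[0,6.9,-1.4],"angular":[0.03,0,0]},{"fingers":0,"delta_pos":[0,6.9,-1.4],"angular":[0.03,0,0]}]'
python3 - <<'E'
from h import *
st();im=env.read_camera('scene');crop('s',im,200,120,400,270,4,'c4')
E
```

```text
clock: 5.05
tcp_pos: [0.6296, 0.0789, 0.1479]
orientation: [-0.172, 0.676, 0.694, -0.178]
wrist_force: [1.1, -2.7, 13.4]
finger_gap: 0.0083
t 5.05 tcp [629.6  78.9 147.9] gap 8.3 F [ 1.1 -2.7 13.4]
R cols x,y,z [[-0.026, 1.0, -0.001], [0.877, 0.022, -0.479], [-0.479, -0.014, -0.878]] q [ 0.    0.97  0.86  1.96 -0.01  1.55]
```

View pics/c4.png

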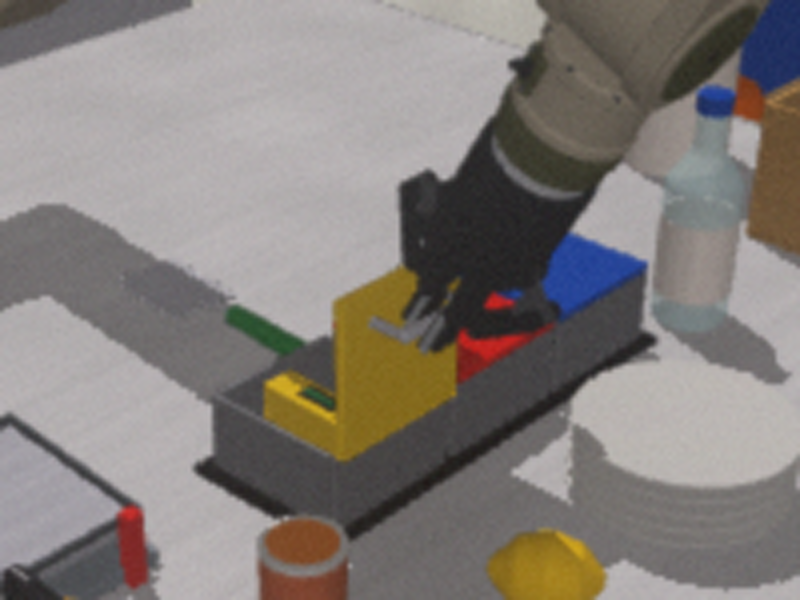

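The lid is upright at about 90° and the level is visible in the bin. I'll lead the lid slightly past upright, then release and retreat.

```bash
python3 -m pendant '[{"fingers":0,"delta_pos":[0,7,-0.8],"angular":[0.03,0,0]},{"fingers":0,"delta_pos":[0,7,-0.8],"angular":[0.03,0,0]},{"fingers":24,"delta_pos":[0,0,0],"angular":[0,0,0]},{"fingers":24,"delta_pos":[0,0,0],"angular":[0,0,0]},{"fingers":24,"delta_pos":[0,0,-20],"angular":[0,0,0]},{"fingers":24,"delta_pos":[0,0,-35],"angular":[0,0,0]},{"fingers":24,"delta_pos":[0,0,-35],"angular":[0,0,0]},{"fingers":24,"delta_pos":[0,0,-35],"angular":[0,0,0]}]'
python3 - <<'E'
from h import *
st();plan((.46,.075,.26),goal(91.5))
im=env.read_camera('top');cv2.imwrite('pics/t5.png',im)
crop('t',im,200,170,330,280,5,'c5')
for c in blobs(im,(20,150,60),(35,255,255),30,(240,190,300,260)): print(cv2.minAreaRect(c))
E
```

```text
clock: 5.9
tcp_pos: [0.6378, 0.0744, 0.2221]
orientation: [-0.174, 0.676, 0.694, -0.176]
wrist_force: [0.3, 0.1, 0.3]
finger_gap: 0.0239
t 5.9 tcp [637.8  74.4 222.1] gap 23.9 F [0.3 0.1 0.3]
R cols x,y,z [[-0.024, 1.0, 0.003], [0.877, 0.023, -0.48], [-0.48, -0.009, -0.877]] q [-0.    1.08  1.26  2.26 -0.01  1.54]
N 13 d [10.7, -11.4, 0.9] w [-0.03, -0.0304, -0.1182]
```

View pics/c5.png

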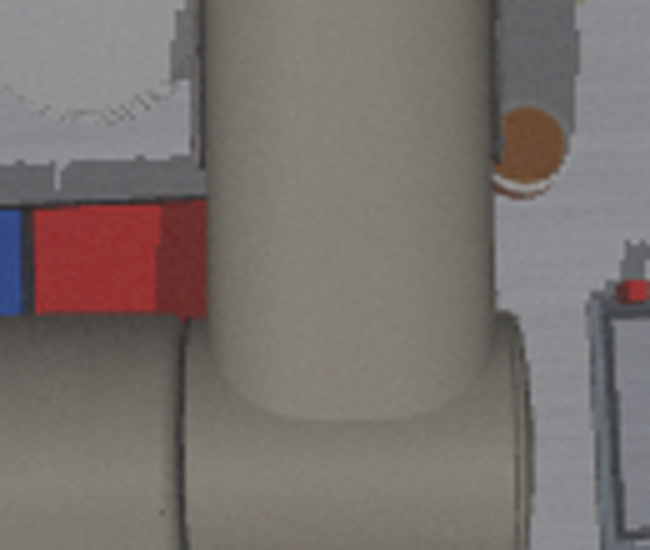

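The arm blocks the top view here, so I'll move aside to locate the level.

```bash
python3 -c "
from h import *
plan((.42,-.17,.28),goal(91.5),13)"
```

```text
N 13 d [-2.0, -28.2, 3.3] w [-0.0297, -0.0301, -0.1182]
```

```bash
python3 -m pendant '[{"fingers":50,"delta_pos":[-2,-28.2,3.3],"angular":[-0.0297,-0.0301,-0.1182]},{"fingers":50,"delta_pos":[-2,-28.2,3.3],"angular":[-0.0297,-0.0301,-0.1182]},{"fingers":50,"delta_pos":[-2,-28.2,3.3],"angular":[-0.0297,-0.0301,-0.1182]},{"fingers":50,"delta_pos":[-2,-28.2,3.3],"angular":[-0.0297,-0.0301,-0.1182]},{"fingers":50,"delta_pos":[-2,-28.2,3.3],"angular":[-0.0297,-0.0301,-0.1182]},{"fingers":50,"delta_pos":[-2,-28.2,3.3],"angular":[-0.0297,-0.0301,-0.1182]},{"fingers":50,"delta_pos":[-2,-28.2,3.3],"angular":[-0.0297,-0.0301,-0.1182]},{"fingers":50,"delta_pos":[-2,-28.2,3.3],"angular":[-0.0297,-0.0301,-0.1182]},{"fingers":50,"delta_pos":[-2,-28.2,3.3],"angular":[-0.0297,-0.0301,-0.1182]},{"fingers":50,"delta_pos":[-2,-28.2,3.3],"angular":[-0.0297,-0.0301,-0.1182]},{"fingers":50,"delta_pos":[-2,-28.2,3.3],"angular":[-0.0297,-0.0301,-0.1182]},{"fingers":50,"delta_pos":[-2,-28.2,3.3],"angular":[-0.0297,-0.0301,-0.1182]}]'; python3 -m pendant '[{"fingers":50,"delta_pos":[-2,-28.2,3.3],"angular":[-0.0297,-0.0301,-0.1182]},{"fingers":50,"delta_pos":[0,0,0],"angular":[0,0,0]},{"fingers":50,"delta_pos":[0,0,0],"angular":[0,0,0]}]'
python3 - <<'E'
from h import *
st();t=env.read_camera('top');s=env.read_camera('scene')
for c in blobs(t,(20,120,60),(35,255,255),30,(230,190,300,275)): r=cv2.minAreaRect(c);print('top',r,[onz('top',*p,.061).round(4).tolist() for p in cv2.boxPoints(r)])
A=cv2.resize(t[190:280,230:310],None,fx=5,fy=5,interpolation=2);B=cv2.resize(s[190:280,230:310],None,fx=5,fy=5,interpolation=2)
cv2.imwrite('pics/c6.png',np.hstack([A,B]))
E
```

```text
clock: 7.15
tcp_pos: [0.4249, -0.1292, 0.2808]
orientation: [-0.023, 0.07, 0.997, -0.023]
wrist_force: [0.5, -1.1, -0.6]
finger_gap: 0.0501
clock: 7.45
tcp_pos: [0.4229, -0.1575, 0.2776]
orientation: [-0.01, 0.016, 1.0, -0.008]
wrist_force: [1.4, -0.9, 0.1]
finger_gap: 0.05
t 7.45 tcp [ 422.9 -157.5  277.6] gap 50.0 F [ 1.4 -0.9  0.1]
R cols x,y,z [[-0.999, 0.032, 0.02], [0.032, 0.999, -0.016], [-0.021, -0.015, -1.0]] q [-0.52  0.07 -0.14  1.37 -0.02 -0.49]
top ((266.66082763671875, 203.0381317138672), (10.398354530334473, 41.184749603271484), 87.39744567871094) [[0.6366, 0.145, 0.061], [0.6398, 0.0189, 0.061], [0.6078, 0.0183, 0.061], [0.6047, 0.1441, 0.061]]
top ((269.0, 230.0), (28.0, 8.0), 90.0) [[0.5825, 0.0876, 0.061], [0.582, 0.0632, 0.061], [0.4967, 0.0651, 0.061], [0.4973, 0.0894, 0.061]]
```

View pics/c6.png

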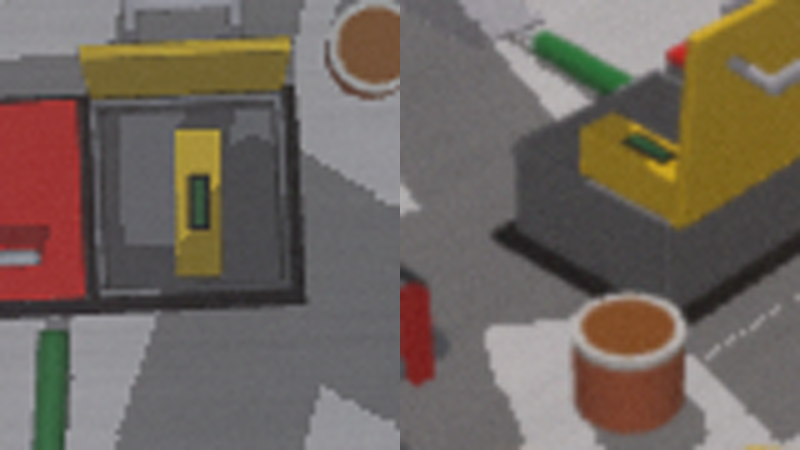

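The level's top face is centred at about (0.540, 0.076) and lies nearly along world x. The lid leans back past upright. I'll go and grasp the level.

```bash
python3 -c "
from h import *
f=plan((.5396,.0763,.15),goal(89.5),7);plan((.5396,.0763,.03),goal(89.5),4,f)"
```

```text
N 7 d [-16.1, 33.7, 17.6] w [-0.0021, -0.0032, -0.0029]
N 4 d [0.0, 0.0, 30.0] w [0.0, 0.0, 0.0]
```

```bash
python3 -m pendant '[{"fingers":50,"delta_pos":[-16.1,33.7,17.6],"angular":[-0.0021,-0.0032,-0.0029]},{"fingers":50,"delta_pos":[-16.1,33.7,17.6],"angular":[-0.0021,-0.0032,-0.0029]},{"fingers":50,"delta_pos":[-16.1,33.7,17.6],"angular":[-0.0021,-0.0032,-0.0029]},{"fingers":50,"delta_pos":[-16.1,33.7,17.6],"angular":[-0.0021,-0.0032,-0.0029]},{"fingers":50,"delta_pos":[-16.1,33.7,17.6],"angular":[-0.0021,-0.0032,-0.0029]},{"fingers":50,"delta_pos":[-16.1,33.7,17.6],"angular":[-0.0021,-0.0032,-0.0029]},{"fingers":50,"delta_pos":[-16.1,33.7,17.6],"angular":[-0.0021,-0.0032,-0.0029]},{"fingers":50,"delta_pos":[0,0,0],"angular":[0,0,0]},{"fingers":50,"delta_pos":[0,0,0],"angular":[0,0,0]}]'
python3 -c "
from h import *
st();plan((.5396,.0763,.03),goal(89.5),4)"
```

```text
clock: 8.45
tcp_pos: [0.5385, 0.0778, 0.1484]
orientation: [-0.002, 0.002, 1.0, 0.0]
wrist_force: [0.3, -0.3, -0.1]
finger_gap: 0.05
t 8.45 tcp [538.5  77.8 148.4] gap 50.0 F [ 0.3 -0.3 -0.1]
R cols x,y,z [[-1.0, 0.004, 0.004], [0.004, 1.0, 0.001], [-0.004, 0.001, -1.0]] q [-0.    0.3  -0.19  1.09  0.   -0.  ]
N 4 d [-0.4, -0.4, 29.6] w [0.0002, -0.0009, 0.0011]
```

```bash
python3 -m pendant '[{"fingers":50,"delta_pos":[-0.4,-0.4,29.6],"angular":[0,-0.001,0.001]},{"fingers":50,"delta_pos":[-0.4,-0.4,29.6],"angular":[0,-0.001,0.001]},{"fingers":50,"delta_pos":[-0.4,-0.4,29.6],"angular":[0,-0.001,0.001]},{"fingers":50,"delta_pos":[-0.4,-0.4,29.6],"angular":[0,-0.001,0.001]},{"fingers":50,"delta_pos":[0,0,0],"angular":[0,0,0]},{"fingers":15,"delta_pos":[0,0,0],"angular":[0,0,0]},{"fingers":15,"delta_pos":[0,0,0],"angular":[0,0,0]},{"fingers":15,"delta_pos":[0,0,0],"angular":[0,0,0]},{"fingers":15,"delta_pos":[0,0,0],"angular":[0,0,0]}]' 60
python3 -m pendant '[{"fingers":15,"delta_pos":[0,0,-30],"angular":[0,0,0]},{"fingers":15,"delta_pos":[0,0,-40],"angular":[0,0,0]},{"fingers":15,"delta_pos":[0,0,-40],"angular":[0,0,0]},{"fingers":15,"delta_pos":[0,0,-20],"angular":[0,0,0]},{"fingers":15,"delta_pos":[0,0,0],"angular":[0,0,0]}]'
python3 - <<'E'
from h import *
s,r=st()
# plate pose: hinge edge near robot, yaw 1deg, mid level (.4655,-.207), tilt guess .07
T=.07;yaw=np.radians(1.);Y=np.array([-np.sin(yaw),np.cos(yaw),0])
Rg=R.from_rotvec(T*Y).as_matrix()@goal(91)
face=.050-.07*np.sin(T)
c=np.array([.4655,-.207,face]); n=Rg[:,2]*-1
print('normal',n,'face z',face)
# TCP above level underside by .019 (level bottom .011 -> tcp .030)
f=plan(c+n*(.019+.07),Rg,8);plan(c+n*(.019+.008),Rg,2,f)
im=env.read_camera('scene');crop('s',im,180,100,360,240,4,'c7')
E
```

```text
clock: 9.35
tcp_pos: [0.5422, 0.0741, 0.0325]
orientation: [0.003, 0.006, 1.0, 0.0]
wrist_force: [-0.4, 0.6, 6.9]
finger_gap: 0.0269
clock: 9.85
tcp_pos: [0.543, 0.0741, 0.1646]
orientation: [0.005, 0.006, 1.0, 0.001]
wrist_force: [1.6, -0.9, -2.0]
finger_gap: 0.0269
t 9.85 tcp [543.   74.1 164.6] gap 26.9 F [ 1.6 -0.9 -2. ]
R cols x,y,z [[-1.0, 0.012, -0.009], [0.012, 1.0, 0.001], [0.009, 0.001, -1.0]] q [-0.01  0.28 -0.16  1.12  0.    0.  ]
normal [0.06993219 0.00122067 0.997551  ] face z 0.04510400068637271
N 8 d [8.8, -35.1, 4.0] w [0.0003, 0.0099, -0.0037]
N 2 d [-0.0, 0.0, 31.0] w [0.0, 0.0, 0.0]
```

View pics/c7.png

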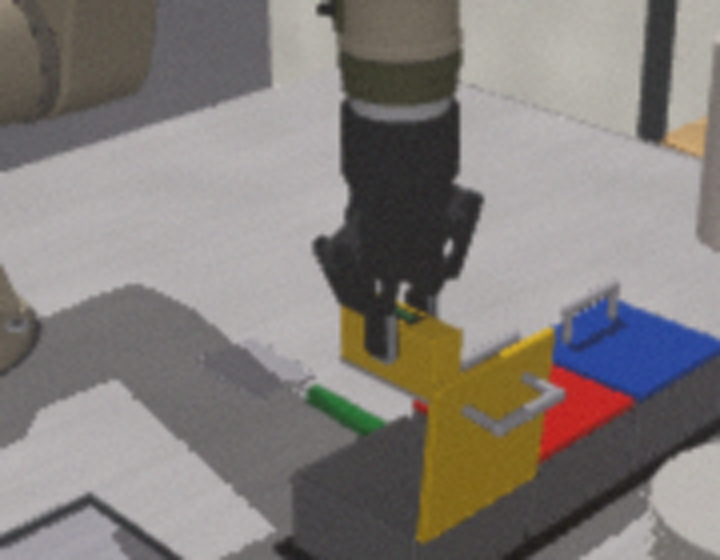

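The level is held clear of the bin. I'll place it on the plate about 50 mm left of centre, to leave room for the knob.

```bash
python3 - <<'E'
from h import *
T=.07;yaw=np.radians(1.);Y=np.array([-np.sin(yaw),np.cos(yaw),0])
Rg=R.from_rotvec(T*Y).as_matrix()@goal(91)
c=np.array([.464,-.157,.0452]); n=-Rg[:,2]
f=plan(c+n*(.0215+.06),Rg,8)
E
```

```text
N 8 d [8.9, -28.9, 4.7] w [0.0003, 0.0095, -0.0037]
```

```bash
python3 -m pendant '[{"fingers":15,"delta_pos":[8.9,-28.9,4.7],"angular":[0.0003,0.0095,-0.0037]},{"fingers":15,"delta_pos":[8.9,-28.9,4.7],"angular":[0.0003,0.0095,-0.0037]},{"fingers":15,"delta_pos":[8.9,-28.9,4.7],"angular":[0.0003,0.0095,-0.0037]},{"fingers":15,"delta_pos":[8.9,-28.9,4.7],"angular":[0.0003,0.0095,-0.0037]},{"fingers":15,"delta_pos":[8.9,-28.9,4.7],"angular":[0.0003,0.0095,-0.0037]},{"fingers":15,"delta_pos":[8.9,-28.9,4.7],"angular":[0.0003,0.0095,-0.0037]},{"fingers":15,"delta_pos":[8.9,-28.9,4.7],"angular":[0.0003,0.0095,-0.0037]},{"fingers":15,"delta_pos":[8.9,-28.9,4.7],"angular":[0.0003,0.0095,-0.0037]},{"fingers":15,"delta_pos":[0,0,0],"angular":[0,0,0]},{"fingers":15,"delta_pos":[0,0,0],"angular":[0,0,0]}]'
python3 - <<'E'
from h import *
s,r=st()
T=.07;yaw=np.radians(1.);Y=np.array([-np.sin(yaw),np.cos(yaw),0])
Rg=R.from_rotvec(T*Y).as_matrix()@goal(91)
c=np.array([.464,-.157,.0452]); n=-Rg[:,2]
f=plan(c+n*(.0215+.008),Rg,3)
E
```

```text
clock: 10.9
tcp_pos: [0.467, -0.1571, 0.1233]
orientation: [-0.039, -0.008, 0.999, 0.001]
wrist_force: [-0.2, -0.5, -2.6]
finger_gap: 0.027
t 10.9 tcp [ 467.  -157.1  123.3] gap 27.0 F [-0.2 -0.5 -2.6]
R cols x,y,z [[-0.997, -0.016, 0.077], [-0.016, 1.0, 0.002], [-0.077, 0.001, -0.997]] q [-0.47  0.28 -0.28  1.08 -0.03 -0.48]
N 3 d [-0.9, 0.0, 16.2] w [0.0006, -0.0024, -0.0005]
```

```bash
python3 -m pendant '[{"fingers":15,"delta_pos":[-0.9,0,16],"angular":[0.0006,-0.002,0]},{"fingers":15,"delta_pos":[-0.9,0,16],"angular":[0,-0.002,0]},{"fingers":15,"delta_pos":[-0.9,0,16],"angular":[0,-0.002,0]},{"fingers":15,"delta_pos":[0,0,0],"angular":[0,0,0]},{"fingers":15,"delta_pos":[0,0,2],"angular":[0,0,0]},{"fingers":15,"delta_pos":[0,0,2],"angular":[0,0,0]},{"fingers":15,"delta_pos":[0,0,0],"angular":[0,0,0]}]'; python3 -m pendant '[{"fingers":15,"delta_pos":[0,0,1.5],"angular":[0,0,0]},{"fingers":15,"delta_pos":[0,0,0],"angular":[0,0,0]}]';python3 -m pendant '[{"fingers":15,"delta_pos":[0,0,1.5],"angular":[0,0,0]},{"fingers":15,"delta_pos":[0,0,0],"angular":[0,0,0]}]'
```

```text
clock: 11.6
tcp_pos: [0.4676, -0.1571, 0.0733]
orientation: [-0.034, -0.009, 0.999, -0.001]
wrist_force: [0.1, -1.0, -1.6]
finger_gap: 0.0271
clock: 11.8
tcp_pos: [0.4673, -0.1573, 0.0717]
orientation: [-0.034, -0.009, 0.999, -0.001]
wrist_force: [-0.4, 0.6, -1.6]
finger_gap: 0.0273
clock: 12.0
tcp_pos: [0.4669, -0.1573, 0.0699]
orientation: [-0.034, -0.009, 0.999, -0.001]
wrist_force: [-0.1, -0.7, -2.1]
finger_gap: 0.0269
```

```bash
for i in 1 ; do python3 -m pendant '[{"fingers":15,"delta_pos":[0,0,1.5],"angular":[0,0,0]},{"fingers":15,"delta_pos":[0,0,0],"angular":[0,0,0]}]'; done; python3 -m pendant '[{"fingers":15,"delta_pos":[0,0,1.5],"angular":[0,0,0]},{"fingers":15,"delta_pos":[0,0,0],"angular":[0,0,0]}]'; python3 -m pendant '[{"fingers":15,"delta_pos":[0,0,1],"angular":[0,0,0]},{"fingers":15,"delta_pos":[0,0,0],"angular":[0,0,0]}]'
```

```text
clock: 12.2
tcp_pos: [0.4668, -0.1572, 0.0682]
orientation: [-0.034, -0.009, 0.999, -0.001]
wrist_force: [1.0, 0.7, -1.5]
finger_gap: 0.0269
clock: 12.4
tcp_pos: [0.4667, -0.1572, 0.0667]
orientation: [-0.034, -0.009, 0.999, -0.001]
wrist_force: [-0.3, -0.2, -2.2]
finger_gap: 0.027
clock: 12.6
tcp_pos: [0.4667, -0.1572, 0.0658]
orientation: [-0.034, -0.009, 0.999, -0.001]
wrist_force: [0.5, -0.1, -1.8]
finger_gap: 0.0268
```

```bash
python3 -m pendant '[{"fingers":15,"delta_pos":[0,0,1],"angular":[0,0,0]},{"fingers":15,"delta_pos":[0,0,0],"angular":[0,0,0]}]'; python3 -m pendant '[{"fingers":15,"delta_pos":[0,0,1],"angular":[0,0,0]},{"fingers":15,"delta_pos":[0,0,0],"angular":[0,0,0]}]'; python3 -m pendant '[{"fingers":15,"delta_pos":[0,0,1],"angular":[0,0,0]},{"fingers":15,"delta_pos":[0,0,0],"angular":[0,0,0]}]'
```

```text
clock: 12.8
tcp_pos: [0.4669, -0.1573, 0.0656]
orientation: [-0.034, -0.009, 0.999, -0.001]
wrist_force: [-1.1, 0.9, 2.4]
finger_gap: 0.0272
clock: 13.0
tcp_pos: [0.467, -0.1573, 0.0653]
orientation: [-0.034, -0.009, 0.999, -0.001]
wrist_force: [-1.7, 1.6, 10.7]
finger_gap: 0.0271
clock: 13.2
tcp_pos: [0.4674, -0.1572, 0.065]
orientation: [-0.033, -0.009, 0.999, -0.001]
wrist_force: [-1.6, 3.9, 15.1]
finger_gap: 0.0269
```

Contact felt, so I'll release, retreat and go above the knob.

```bash
python3 -m pendant '[{"fingers":50,"delta_pos":[0,0,-0.5],"angular":[0,0,0]},{"fingers":50,"delta_pos":[0,0,0],"angular":[0,0,0]},{"fingers":50,"delta_pos":[0,0,0],"angular":[0,0,0]},{"fingers":50,"delta_pos":[0,0,-20],"angular":[0,0,0]},{"fingers":50,"delta_pos":[0,0,-35],"angular":[0,0,0]},{"fingers":50,"delta_pos":[0,0,-35],"angular":[0,0,0]},{"fingers":50,"delta_pos":[0,0,-10],"angular":[0,0,0]},{"fingers":50,"delta_pos":[0,0,0],"angular":[0,0,0]}]'
python3 - <<'E'
from h import *
st();f=plan((.579,-.206,.135),goal(88),4);plan((.579,-.206,.053),goal(88),3,f)
s=env.read_camera('scene');t=env.read_camera('top');cv2.imwrite('pics/s8.png',s)
crop('s',s,110,180,310,330,4,'c8')
E
```

```text
clock: 14.0
tcp_pos: [0.4746, -0.1577, 0.1646]
orientation: [-0.033, -0.009, 0.999, -0.001]
wrist_force: [-1.4, 0.0, -0.2]
finger_gap: 0.0499
t 14.0 tcp [ 474.6 -157.7  164.6] gap 49.9 F [-1.4  0.  -0.2]
R cols x,y,z [[-0.998, -0.017, 0.065], [-0.018, 1.0, -0.002], [-0.065, -0.003, -0.998]] q [-0.46  0.25 -0.21  1.17 -0.03 -0.48]
N 4 d [-26.4, -12.0, 6.3] w [-0.001, -0.0163, 0.0131]
N 3 d [0.0, 0.0, 27.3] w [0.0, 0.0, 0.0]
```

View pics/c8.png

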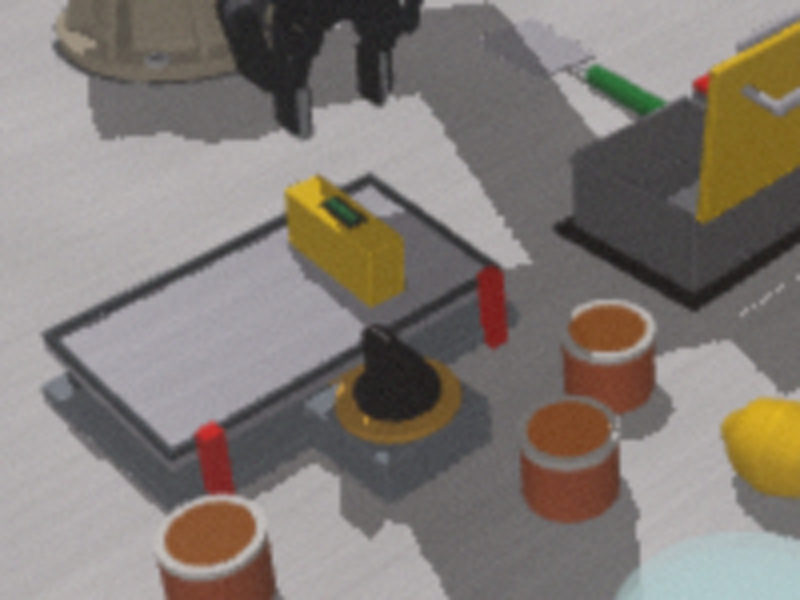

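The level stands upright on the plate, at c8 (345,240). The pot by the bin has been knocked aside, now at (608,330), so I'll re-measure the pots later. Next the knob.

```bash
python3 -m pendant '[{"fingers":45,"delta_pos":[-26.4,-12,6.3],"angular":[0,-0.0163,0.0131]},{"fingers":45,"delta_pos":[-26.4,-12,6.3],"angular":[0,-0.0163,0.0131]},{"fingers":45,"delta_pos":[-26.4,-12,6.3],"angular":[0,-0.0163,0.0131]},{"fingers":45,"delta_pos":[-26.4,-12,6.3],"angular":[0,-0.0163,0.0131]},{"fingers":45,"delta_pos":[0,0,0],"angular":[0,0,0]},{"fingers":45,"delta_pos":[0,0,0],"angular":[0,0,0]}]'
python3 -c "
from h import *
st();plan((.579,-.206,.053),goal(88),3)"
```

```text
clock: 14.7
tcp_pos: [0.5762, -0.2048, 0.1309]
orientation: [-0.004, 0.017, 1.0, -0.0]
wrist_force: [-0.3, -0.2, 0.3]
finger_gap: 0.0453
t 14.7 tcp [ 576.2 -204.8  130.9] gap 45.3 F [-0.3 -0.2  0.3]
R cols x,y,z [[-0.999, 0.035, 0.008], [0.035, 0.999, -0.001], [-0.008, -0.0, -1.0]] q [-0.47  0.43 -0.03  1.12 -0.   -0.44]
N 3 d [-1.1, -0.4, 26.0] w [-0.0002, -0.0025, 0.0]
```

```bash
python3 -m pendant '[{"fingers":45,"delta_pos":[-1.1,-0.4,25.5],"angular":[0,-0.0025,0]},{"fingers":45,"delta_pos":[-1.1,-0.4,25.5],"angular":[0,-0.0025,0]},{"fingers":45,"delta_pos":[-1.1,-0.4,25.5],"angular":[0,-0.0025,0]},{"fingers":45,"delta_pos":[0,0,0],"angular":[0,0,0]},{"fingers":5,"delta_pos":[0,0,0],"angular":[0,0,0]},{"fingers":5,"delta_pos":[0,0,0],"angular":[0,0,0]},{"fingers":5,"delta_pos":[0,0,0],"angular":[0,0,0]},{"fingers":5,"delta_pos":[0,0,0],"angular":[0,0,0]},{"fingers":5,"delta_pos":[0,0,0],"angular":[0,0,0]},{"fingers":5,"delta_pos":[0,0,0],"angular":[0,0,0]}]' 60
python3 -c "
from h import *
st()"
```

```text
clock: 15.7
tcp_pos: [0.5814, -0.2053, 0.0588]
orientation: [0.003, 0.017, 1.0, -0.0]
wrist_force: [-0.8, 5.6, 2.1]
finger_gap: 0.0124
t 15.7 tcp [ 581.4 -205.3   58.8] gap 12.4 F [-0.8  5.6  2.1]
R cols x,y,z [[-0.999, 0.033, -0.006], [0.033, 0.999, -0.0], [0.006, -0.001, -1.0]] q [-0.47  0.49 -0.13  0.95  0.   -0.44]
```

```bash
python3 -m pendant '[{"fingers":30,"delta_pos":[0,0,0],"angular":[0,0,0]},{"fingers":30,"delta_pos":[2,0,5],"angular":[0,0.006,0]},{"fingers":30,"delta_pos":[0,0,0],"angular":[0,0,0]},{"fingers":5,"delta_pos":[0,0,0],"angular":[0,0,0]},{"fingers":5,"delta_pos":[0,0,0],"angular":[0,0,0]},{"fingers":5,"delta_pos":[0,0,0],"angular":[0,0,0]},{"fingers":5,"delta_pos":[0,0,0],"angular":[0,0,0]},{"fingers":5,"delta_pos":[0,0,0],"angular":[0,0,0]}]' 60
python3 -m pendant '[{"fingers":5,"delta_pos":[0,0,0],"angular":[0,0,0.1]},{"fingers":5,"delta_pos":[0,0,0],"angular":[0,0,0.1]},{"fingers":5,"delta_pos":[0,0,0],"angular":[0,0,0.1]}]'
python3 -c "
from h import *
st()"
```

```text
clock: 16.5
tcp_pos: [0.579, -0.2051, 0.0524]
orientation: [-0.001, 0.017, 1.0, 0.0]
wrist_force: [-0.2, 5.8, 3.2]
finger_gap: 0.0128
clock: 16.8
tcp_pos: [0.5791, -0.2043, 0.0524]
orientation: [-0.001, 0.168, 0.986, 0.001]
wrist_force: [0.7, 8.0, 4.1]
finger_gap: 0.0131
t 16.8 tcp [ 579.1 -204.3   52.4] gap 13.1 F [0.7 8.  4.1]
R cols x,y,z [[-0.944, 0.331, 0.001], [0.331, 0.944, 0.002], [-0.001, 0.002, -1.0]] q [-0.47  0.49 -0.14  0.94  0.   -0.13]
```

```bash
python3 -m pendant '[{"fingers":5,"delta_pos":[-0.3,0.9,0],"angular":[0,0,0.12]},{"fingers":5,"delta_pos":[0,0,0],"angular":[0,0,0.12]},{"fingers":5,"delta_pos":[0,0,0],"angular":[0,0,0.12]},{"fingers":5,"delta_pos":[0,0,0],"angular":[0,0,0.12]},{"fingers":5,"delta_pos":[0,0,0],"angular":[0,0,0.12]},{"fingers":5,"delta_pos":[0,0,0],"angular":[0,0,0.12]},{"fingers":5,"delta_pos":[0,0,0],"angular":[0,0,0.12]},{"fingers":5,"delta_pos":[0,0,0],"angular":[0,0,0.12]},{"fingers":5,"delta_pos":[0,0,0],"angular":[0,0,0.12]},{"fingers":5,"delta_pos":[0,0,0],"angular":[0,0,0.12]},{"fingers":5,"delta_pos":[0,0,0],"angular":[0,0,0.12]}]'
python3 -c "
from h import *
st()"
```

```text
clock: 17.9
tcp_pos: [0.5819, -0.2023, 0.0524]
orientation: [-0.0, 0.737, 0.676, 0.003]
wrist_force: [7.8, 11.6, 0.3]
finger_gap: 0.0127
t 17.9 tcp [ 581.9 -202.3   52.4] gap 12.7 F [ 7.8 11.6  0.3]
R cols x,y,z [[0.085, 0.996, 0.004], [0.996, -0.085, 0.003], [0.003, 0.004, -1.0]] q [-0.47  0.5  -0.13  0.94  0.01  1.19]
```

```bash
python3 -m pendant '[{"fingers":5,"delta_pos":[0,0,0],"angular":[0,0,0.12]},{"fingers":5,"delta_pos":[0,0,0],"angular":[0,0,0.12]},{"fingers":5,"delta_pos":[0,0,0],"angular":[0,0,0.12]},{"fingers":5,"delta_pos":[0,0,0],"angular":[0,0,0.12]},{"fingers":5,"delta_pos":[0,0,0],"angular":[0,0,0.12]},{"fingers":5,"delta_pos":[0,0,0],"angular":[0,0,0.12]},{"fingers":5,"delta_pos":[0,0,0],"angular":[0,0,0.12]},{"fingers":5,"delta_pos":[0,0,0],"angular":[0,0,0.12]},{"fingers":5,"delta_pos":[0,0,0],"angular":[0,0,0.12]},{"fingers":5,"delta_pos":[0,0,0],"angular":[0,0,0.12]},{"fingers":5,"delta_pos":[0,0,0],"angular":[0,0,0.12]}]'
python3 -c "
from h import *
st();im=env.read_camera('scene')"
```

```text
clock: 19.0
tcp_pos: [0.5846, -0.2046, 0.0525]
orientation: [0.0, 0.997, 0.082, 0.004]
wrist_force: [13.7, 5.3, -7.3]
finger_gap: 0.0129
t 19.0 tcp [ 584.6 -204.6   52.5] gap 12.9 F [13.7  5.3 -7.3]
R cols x,y,z [[0.986, 0.164, 0.008], [0.164, -0.986, 0.001], [0.008, 0.0, -1.0]] q [-0.47  0.5  -0.13  0.94  0.    2.51]
```

```bash
python3 -m pendant '[{"fingers":5,"delta_pos":[0,0,0],"angular":[0,0,0.1]},{"fingers":5,"delta_pos":[0,0,0],"angular":[0,0,0.1]},{"fingers":5,"delta_pos":[0,0,0],"angular":[0,0,0.1]},{"fingers":5,"delta_pos":[0,0,0],"angular":[0,0,0.1]},{"fingers":5,"delta_pos":[0,0,0],"angular":[0,0,0]}]'
python3 -c "
from h import *
st()"
python3 -m pendant '[{"fingers":40,"delta_pos":[0,0,0],"angular":[0,0,0]},{"fingers":40,"delta_pos":[0,0,0],"angular":[0,0,0]},{"fingers":40,"delta_pos":[0,0,-30],"angular":[0,0,0]},{"fingers":0,"delta_pos":[0,0,-40],"angular":[0,0,0]},{"fingers":0,"delta_pos":[0,0,0],"angular":[0,0,0]}]'
python3 -c "
from h import *
st();f=plan((.526,-.255,.085),goal(-89))"
```

```text
clock: 19.55
tcp_pos: [0.5846, -0.2057, 0.0525]
orientation: [0.0, 0.993, -0.117, 0.004]
wrist_force: [13.8, 3.2, -8.2]
finger_gap: 0.013
t 19.55 tcp [ 584.6 -205.7   52.5] gap 13.0 F [13.8  3.2 -8.2]
R cols x,y,z [[0.973, -0.232, 0.008], [-0.232, -0.973, -0.001], [0.008, -0.001, -1.0]] q [-0.47  0.5  -0.13  0.93  0.    2.91]
clock: 20.05
tcp_pos: [0.5824, -0.2077, 0.1278]
orientation: [0.003, 0.993, -0.117, 0.004]
wrist_force: [1.0, -0.8, 0.8]
finger_gap: 0.0118
t 20.05 tcp [ 582.4 -207.7  127.8] gap 11.8 F [ 1.  -0.8  0.8]
R cols x,y,z [[0.973, -0.231, 0.008], [-0.231, -0.973, 0.005], [0.006, -0.007, -1.0]] q [-0.47  0.44 -0.03  1.09 -0.    2.9 ]
N 3 d [-16.3, 18.4, 14.3] w [0.0021, -0.0023, -0.0837]
```

```bash
python3 -m pendant '[{"fingers":0,"delta_pos":[-16.3,18.4,14.3],"angular":[0.002,-0.002,-0.0837]},{"fingers":0,"delta_pos":[-16.3,18.4,14.3],"angular":[0.002,-0.002,-0.0837]},{"fingers":0,"delta_pos":[-16.3,18.4,14.3],"angular":[0.002,-0.002,-0.0837]},{"fingers":0,"delta_pos":[0,0,0],"angular":[0,0,0]},{"fingers":0,"delta_pos":[0,0,0],"angular":[0,0,0]},{"fingers":0,"delta_pos":[0,0,10],"angular":[0,0,0]},{"fingers":0,"delta_pos":[0,0,7],"angular":[0,0,0]},{"fingers":0,"delta_pos":[0,0,0],"angular":[0,0,0]}]'
python3 -c "
from h import *
st()"
```

```text
clock: 20.85
tcp_pos: [0.5226, -0.2519, 0.061]
orientation: [-0.003, 1.0, 0.009, -0.004]
wrist_force: [-0.1, 0.2, -0.5]
finger_gap: -0.0003
t 20.85 tcp [ 522.6 -251.9   61. ] gap -0.3 F [-0.1  0.2 -0.5]
R cols x,y,z [[1.0, 0.019, -0.008], [0.019, -1.0, -0.005], [-0.009, 0.005, -1.0]] q [-0.59  0.43 -0.21  0.94 -0.    2.54]
```

```bash
python3 -m pendant '[{"fingers":0,"delta_pos":[4,0,0],"angular":[0,0,0]},{"fingers":0,"delta_pos":[0,0,2],"angular":[0,0,0]},{"fingers":0,"delta_pos":[0,0,0],"angular":[0,0,0]}]'
python3 -m pendant '[{"fingers":0,"delta_pos":[0,0,1],"angular":[0,0,0]},{"fingers":0,"delta_pos":[0,0,0],"angular":[0,0,0]}]'
python3 -m pendant '[{"fingers":0,"delta_pos":[0,0,1],"angular":[0,0,0]},{"fingers":0,"delta_pos":[0,0,0],"angular":[0,0,0]}]'
python3 -m pendant '[{"fingers":0,"delta_pos":[0,0,1],"angular":[0,0,0]},{"fingers":0,"delta_pos":[0,0,0],"angular":[0,0,0]}]'
```

```text
clock: 21.15
tcp_pos: [0.5273, -0.2528, 0.0602]
orientation: [-0.002, 1.0, 0.009, -0.003]
wrist_force: [0.5, 0.6, 0.6]
finger_gap: -0.0003
clock: 21.35
tcp_pos: [0.5269, -0.2529, 0.0592]
orientation: [-0.002, 1.0, 0.009, -0.003]
wrist_force: [0.5, 0.6, 0.5]
finger_gap: 0.0
clock: 21.55
tcp_pos: [0.5268, -0.2529, 0.0582]
orientation: [-0.002, 1.0, 0.009, -0.003]
wrist_force: [0.5, 0.2, -0.2]
finger_gap: -0.0001
clock: 21.75
tcp_pos: [0.5268, -0.2529, 0.0571]
orientation: [-0.002, 1.0, 0.009, -0.004]
wrist_force: [-0.3, -0.9, 0.2]
finger_gap: -0.0001
```

```bash

python3 -m pendant '[{"fingers":0,"delta_pos":[0,0,1],"angular":[0,0,0]},{"fingers":0,"delta_pos":[0,0,0],"angular":[0,0,0]}]'
python3 -m pendant '[{"fingers":0,"delta_pos":[0,0,1],"angular":[0,0,0]},{"fingers":0,"delta_pos":[0,0,0],"angular":[0,0,0]}]'
python3 -m pendant '[{"fingers":0,"delta_pos":[0,0,1],"angular":[0,0,0]},{"fingers":0,"delta_pos":[0,0,0],"angular":[0,0,0]}]'
python3 -m pendant '[{"fingers":0,"delta_pos":[0,0,1],"angular":[0,0,0]},{"fingers":0,"delta_pos":[0,0,0],"angular":[0,0,0]}]'
```

```text
clock: 21.95
tcp_pos: [0.5268, -0.2528, 0.0561]
orientation: [-0.002, 1.0, 0.009, -0.004]
wrist_force: [-0.3, 0.3, -0.6]
finger_gap: 0.0002
clock: 22.15
tcp_pos: [0.5268, -0.2529, 0.0551]
orientation: [-0.002, 1.0, 0.009, -0.004]
wrist_force: [-0.2, -0.1, 0.2]
finger_gap: 0.0001
clock: 22.35
tcp_pos: [0.5268, -0.2528, 0.0541]
orientation: [-0.002, 1.0, 0.009, -0.004]
wrist_force: [0.4, -0.2, 0.4]
finger_gap: -0.0
clock: 22.55
tcp_pos: [0.527, -0.2529, 0.0534]
orientation: [-0.002, 1.0, 0.009, -0.003]
wrist_force: [0.6, 0.2, 0.8]
finger_gap: -0.0002
```

```bash

python3 -m pendant '[{"fingers":0,"delta_pos":[0,0,1],"angular":[0,0,0]},{"fingers":0,"delta_pos":[0,0,0],"angular":[0,0,0]}]'
python3 -m pendant '[{"fingers":0,"delta_pos":[0,0,1],"angular":[0,0,0]},{"fingers":0,"delta_pos":[0,0,0],"angular":[0,0,0]}]'
python3 -m pendant '[{"fingers":0,"delta_pos":[0,0,1],"angular":[0,0,0]},{"fingers":0,"delta_pos":[0,0,0],"angular":[0,0,0]}]'
```

```text
clock: 22.75
tcp_pos: [0.527, -0.253, 0.0532]
orientation: [-0.002, 1.0, 0.009, -0.003]
wrist_force: [-2.2, 0.7, 7.1]
finger_gap: -0.0
clock: 22.95
tcp_pos: [0.527, -0.253, 0.0531]
orientation: [-0.002, 1.0, 0.009, -0.003]
wrist_force: [-3.7, 2.9, 12.6]
finger_gap: -0.0003
clock: 23.15
tcp_pos: [0.5271, -0.253, 0.053]
orientation: [-0.001, 1.0, 0.009, -0.003]
wrist_force: [-5.7, 2.5, 18.5]
finger_gap: -0.0001
```

Far rim contact at z = 53.4 mm. Now the near rim.

```bash

python3 -m pendant '[{"fingers":0,"delta_pos":[0,0,-12],"angular":[0,0,0]},{"fingers":0,"delta_pos":[-40,0,0],"angular":[0,0,0]},{"fingers":0,"delta_pos":[-42,0,0],"angular":[0,0,0]},{"fingers":0,"delta_pos":[-41,0,0],"angular":[0,0,0]},{"fingers":0,"delta_pos":[0,0,2],"angular":[0,0,0]},{"fingers":0,"delta_pos":[0,0,0],"angular":[0,0,0]}]'
python3 -m pendant '[{"fingers":0,"delta_pos":[0,0,1],"angular":[0,0,0]},{"fingers":0,"delta_pos":[0,0,0],"angular":[0,0,0]}]'
python3 -m pendant '[{"fingers":0,"delta_pos":[0,0,1],"angular":[0,0,0]},{"fingers":0,"delta_pos":[0,0,0],"angular":[0,0,0]}]'
python3 -m pendant '[{"fingers":0,"delta_pos":[0,0,1],"angular":[0,0,0]},{"fingers":0,"delta_pos":[0,0,0],"angular":[0,0,0]}]'
python3 -m pendant '[{"fingers":0,"delta_pos":[0,0,1],"angular":[0,0,0]},{"fingers":0,"delta_pos":[0,0,0],"angular":[0,0,0]}]'
```

```text
clock: 23.75
tcp_pos: [0.4035, -0.2553, 0.0613]
orientation: [-0.002, 1.0, 0.008, -0.003]
wrist_force: [-0.0, -0.5, 0.0]
finger_gap: 0.0003
clock: 23.95
tcp_pos: [0.4052, -0.2556, 0.0603]
orientation: [-0.002, 1.0, 0.009, -0.003]
wrist_force: [-0.8, 0.7, -0.2]
finger_gap: 0.0003
clock: 24.15
tcp_pos: [0.4045, -0.2551, 0.0589]
orientation: [-0.002, 1.0, 0.009, -0.003]
wrist_force: [-0.1, -0.4, 0.2]
finger_gap: 0.0003
clock: 24.35
tcp_pos: [0.404, -0.255, 0.0578]
orientation: [-0.002, 1.0, 0.009, -0.004]
wrist_force: [0.0, 0.5, -0.5]
finger_gap: 0.0001
clock: 24.55
tcp_pos: [0.4038, -0.2551, 0.057]
orientation: [-0.002, 1.0, 0.009, -0.004]
wrist_force: [0.4, 0.2, -0.1]
finger_gap: 0.0002
```

```bash

python3 -m pendant '[{"fingers":0,"delta_pos":[0,0,1],"angular":[0,0,0]},{"fingers":0,"delta_pos":[0,0,0],"angular":[0,0,0]}]'
python3 -m pendant '[{"fingers":0,"delta_pos":[0,0,1],"angular":[0,0,0]},{"fingers":0,"delta_pos":[0,0,0],"angular":[0,0,0]}]'
python3 -m pendant '[{"fingers":0,"delta_pos":[0,0,1],"angular":[0,0,0]},{"fingers":0,"delta_pos":[0,0,0],"angular":[0,0,0]}]'
```

```text
clock: 24.75
tcp_pos: [0.4039, -0.2551, 0.0561]
orientation: [-0.002, 1.0, 0.009, -0.003]
wrist_force: [-0.4, 0.2, -0.3]
finger_gap: 0.0003
clock: 24.95
tcp_pos: [0.404, -0.2552, 0.0559]
orientation: [-0.002, 1.0, 0.009, -0.003]
wrist_force: [-1.9, 1.6, 6.7]
finger_gap: 0.0002
clock: 25.15
tcp_pos: [0.404, -0.2553, 0.0557]
orientation: [-0.002, 1.0, 0.009, -0.003]
wrist_force: [-3.8, 1.7, 14.4]
finger_gap: 0.0002
```

Near rim at 56.0 mm, exactly as specified. The far rim is 2.7 mm low, so tilt is about 0.020 and the knob needs about 1.0 rad more clockwise. I'll regrip the bar.

```bash
python3 -m pendant '[{"fingers":0,"delta_pos":[0,0,-40],"angular":[0,0,0]},{"fingers":0,"delta_pos":[0,0,-40],"angular":[0,0,0]},{"fingers":0,"delta_pos":[0,0,0],"angular":[0,0,0]}]'
python3 -c "
from h import *
st();f=plan((.583,-.2045,.14),goal(76.6),24)"
```

```text
clock: 25.45
tcp_pos: [0.4072, -0.2578, 0.1392]
orientation: [0.001, 1.0, 0.009, 0.0]
wrist_force: [-0.3, 0.2, -0.8]
finger_gap: 0.0001
t 25.45 tcp [ 407.2 -257.8  139.2] gap 0.1 F [-0.3  0.2 -0.8]
R cols x,y,z [[1.0, 0.018, 0.0], [0.018, -1.0, 0.002], [0.0, -0.002, -1.0]] q [-0.73  0.18 -0.36  1.03 -0.    2.39]
N 24 d [5.0, 10.0, -0.0] w [0.0, 0.0001, -0.1204]
```

```bash
python3 -m pendant '[{"fingers":40,"delta_pos":[5,10,0],"angular":[0,0,-0.1204]},{"fingers":40,"delta_pos":[5,10,0],"angular":[0,0,-0.1204]},{"fingers":40,"delta_pos":[5,10,0],"angular":[0,0,-0.1204]},{"fingers":40,"delta_pos":[5,10,0],"angular":[0,0,-0.1204]},{"fingers":40,"delta_pos":[5,10,0],"angular":[0,0,-0.1204]},{"fingers":40,"delta_pos":[5,10,0],"angular":[0,0,-0.1204]},{"fingers":40,"delta_pos":[5,10,0],"angular":[0,0,-0.1204]},{"fingers":40,"delta_pos":[5,10,0],"angular":[0,0,-0.1204]},{"fingers":40,"delta_pos":[5,10,0],"angular":[0,0,-0.1204]},{"fingers":40,"delta_pos":[5,10,0],"angular":[0,0,-0.1204]},{"fingers":40,"delta_pos":[5,10,0],"angular":[0,0,-0.1204]},{"fingers":40,"delta_pos":[5,10,0],"angular":[0,0,-0.1204]}]'; python3 -m pendant '[{"fingers":40,"delta_pos":[5,10,0],"angular":[0,0,-0.1204]},{"fingers":40,"delta_pos":[5,10,0],"angular":[0,0,-0.1204]},{"fingers":40,"delta_pos":[5,10,0],"angular":[0,0,-0.1204]},{"fingers":40,"delta_pos":[5,10,0],"angular":[0,0,-0.1204]},{"fingers":40,"delta_pos":[5,10,0],"angular":[0,0,-0.1204]},{"fingers":40,"delta_pos":[5,10,0],"angular":[0,0,-0.1204]},{"fingers":40,"delta_pos":[5,10,0],"angular":[0,0,-0.1204]},{"fingers":40,"delta_pos":[5,10,0],"angular":[0,0,-0.1204]},{"fingers":40,"delta_pos":[5,10,0],"angular":[0,0,-0.1204]},{"fingers":40,"delta_pos":[5,10,0],"angular":[0,0,-0.1204]},{"fingers":40,"delta_pos":[5,10,0],"angular":[0,0,-0.1204]},{"fingers":40,"delta_pos":[5,10,0],"angular":[0,0,-0.1204]}]'
python3 -c "
from h import *
st();f=plan((.583,-.2045,.053),goal(76.6),4)"
```

```text
clock: 26.65
tcp_pos: [0.5165, -0.3063, 0.1323]
orientation: [-0.004, 0.743, 0.67, -0.001]
wrist_force: [0.4, 0.1, 0.5]
finger_gap: 0.0401
clock: 27.85
tcp_pos: [0.5807, -0.2012, 0.1322]
orientation: [-0.004, 0.114, 0.993, 0.002]
wrist_force: [-0.2, -0.0, -0.4]
finger_gap: 0.0401
t 27.85 tcp [ 580.7 -201.2  132.2] gap 40.1 F [-0.2 -0.  -0.4]
R cols x,y,z [[-0.974, 0.227, 0.008], [0.227, 0.974, 0.003], [-0.008, 0.004, -1.0]] q [-0.46  0.44 -0.01  1.13  0.   -0.24]
N 4 d [-0.9, -0.7, 19.8] w [0.0007, -0.0021, 0.0012]
```

```bash
python3 -m pendant '[{"fingers":40,"delta_pos":[-0.9,-0.7,19.8],"angular":[0,-0.001,0.001]},{"fingers":40,"delta_pos":[-0.9,-0.7,19.8],"angular":[0,-0.001,0.001]},{"fingers":40,"delta_pos":[-0.9,-0.7,19.8],"angular":[0,-0.001,0.001]},{"fingers":40,"delta_pos":[-0.9,-0.7,19.8],"angular":[0,-0.001,0.001]},{"fingers":40,"delta_pos":[0,0,0],"angular":[0,0,0]},{"fingers":5,"delta_pos":[0,0,0],"angular":[0,0,0]},{"fingers":5,"delta_pos":[0,0,0],"angular":[0,0,0]},{"fingers":5,"delta_pos":[0,0,0],"angular":[0,0,0]},{"fingers":5,"delta_pos":[0,0,0],"angular":[0,0,0]},{"fingers":5,"delta_pos":[0,0,0],"angular":[0,0,0]}]' 60
python3 -c "
from h import *
st()"
```

```text
clock: 28.85
tcp_pos: [0.5837, -0.2054, 0.0549]
orientation: [-0.001, 0.119, 0.993, 0.001]
wrist_force: [-1.3, -0.3, 3.6]
finger_gap: 0.013
t 28.85 tcp [ 583.7 -205.4   54.9] gap 13.0 F [-1.3 -0.3  3.6]
R cols x,y,z [[-0.972, 0.236, 0.002], [0.236, 0.972, 0.002], [-0.002, 0.002, -1.0]] q [-0.47  0.5  -0.12  0.95  0.   -0.23]
```

```bash
python3 -m pendant '[{"fingers":5,"delta_pos":[0,0,0],"angular":[0,0,0.1]},{"fingers":5,"delta_pos":[0,0,0],"angular":[0,0,0.1]},{"fingers":5,"delta_pos":[0,0,0],"angular":[0,0,0.1]},{"fingers":5,"delta_pos":[0,0,0],"angular":[0,0,0.1]},{"fingers":5,"delta_pos":[0,0,0],"angular":[0,0,0.1]},{"fingers":5,"delta_pos":[0,0,0],"angular":[0,0,0.1]},{"fingers":5,"delta_pos":[0,0,0],"angular":[0,0,0.1]},{"fingers":5,"delta_pos":[0,0,0],"angular":[0,0,0.1]},{"fingers":5,"delta_pos":[0,0,0],"angular":[0,0,0.1]},{"fingers":5,"delta_pos":[0,0,0],"angular":[0,0,0.1]},{"fingers":5,"delta_pos":[0,0,0],"angular":[0,0,0]}]'
python3 -c "
from h import *
st()"
python3 -m pendant '[{"fingers":40,"delta_pos":[0,0,0],"angular":[0,0,0]},{"fingers":40,"delta_pos":[0,0,0],"angular":[0,0,0]},{"fingers":40,"delta_pos":[0,0,-30],"angular":[0,0,0]},{"fingers":0,"delta_pos":[0,0,-40],"angular":[0,0,0]},{"fingers":0,"delta_pos":[0,0,0],"angular":[0,0,0]}]'
python3 -c "
from h import *
st();f=plan((.527,-.255,.085),goal(1))"
```

```text
clock: 29.95
tcp_pos: [0.5827, -0.2067, 0.0549]
orientation: [-0.001, 0.582, 0.813, -0.001]
wrist_force: [-5.1, -4.3, 4.0]
finger_gap: 0.013
t 29.95 tcp [ 582.7 -206.7   54.9] gap 13.0 F [-5.1 -4.3  4. ]
R cols x,y,z [[-0.323, 0.946, 0.001], [0.946, 0.323, -0.003], [-0.004, -0.0, -1.0]] q [-0.47  0.5  -0.12  0.95 -0.    0.77]
clock: 30.45
tcp_pos: [0.587, -0.2065, 0.1297]
orientation: [0.003, 0.58, 0.815, 0.001]
wrist_force: [0.6, -1.0, 1.3]
finger_gap: 0.0117
t 30.45 tcp [ 587.  -206.5  129.7] gap 11.7 F [ 0.6 -1.   1.3]
R cols x,y,z [[-0.327, 0.945, -0.003], [0.945, 0.327, 0.005], [0.006, -0.001, -1.0]] q [-0.47  0.44 -0.01  1.11  0.    0.77]
N 3 d [-11.3, -23.3, 14.8] w [0.002, 0.0006, 0.1053]
```

```bash
python3 -m pendant '[{"fingers":0,"delta_pos":[-11.3,-23.3,14.8],"angular":[0.002,0,0.105]},{"fingers":0,"delta_pos":[-11.3,-23.3,14.8],"angular":[0.002,0,0.105]},{"fingers":0,"delta_pos":[-11.3,-23.3,14.8],"angular":[0.002,0,0.105]},{"fingers":0,"delta_pos":[0,0,0],"angular":[0,0,0]},{"fingers":0,"delta_pos":[0,0,12],"angular":[0,0,0]},{"fingers":0,"delta_pos":[0,0,10],"angular":[0,0,0]},{"fingers":0,"delta_pos":[0,0,0],"angular":[0,0,0]}]'
python3 -c "
from h import *
st()"
python3 -m pendant '[{"fingers":0,"delta_pos":[0,0,1],"angular":[0,0,0]},{"fingers":0,"delta_pos":[0,0,0],"angular":[0,0,0]}]'
```

```text
clock: 31.15
tcp_pos: [0.5226, -0.2526, 0.0559]
orientation: [-0.005, 0.7, 0.714, -0.002]
wrist_force: [-0.6, 0.6, -0.2]
finger_gap: 0.0
t 31.15 tcp [ 522.6 -252.6   55.9] gap 0.0 F [-0.6  0.6 -0.2]
R cols x,y,z [[-0.019, 1.0, 0.004], [1.0, 0.019, -0.011], [-0.011, 0.004, -1.0]] q [-0.59  0.44 -0.21  0.93 -0.    0.96]
clock: 31.35
tcp_pos: [0.5234, -0.2534, 0.0567]
orientation: [-0.004, 0.7, 0.714, -0.002]
wrist_force: [0.0, 0.1, 0.6]
finger_gap: -0.0002
```

```bash
python3 -m pendant '[{"fingers":0,"delta_pos":[0,4,-2.5],"angular":[0.006,0,0]},{"fingers":0,"delta_pos":[0,0,0],"angular":[0,0,0]},{"fingers":0,"delta_pos":[0,0,0],"angular":[0,0,0]}]'
for i in 1; do python3 -m pendant '[{"fingers":0,"delta_pos":[0,0,1],"angular":[0,0,0]},{"fingers":0,"delta_pos":[0,0,0],"angular":[0,0,0]}]'; done
python3 -m pendant '[{"fingers":0,"delta_pos":[0,0,1],"angular":[0,0,0]},{"fingers":0,"delta_pos":[0,0,0],"angular":[0,0,0]}]'
python3 -m pendant '[{"fingers":0,"delta_pos":[0,0,1],"angular":[0,0,0]},{"fingers":0,"delta_pos":[0,0,0],"angular":[0,0,0]}]'
python3 -m pendant '[{"fingers":0,"delta_pos":[0,0,1],"angular":[0,0,0]},{"fingers":0,"delta_pos":[0,0,0],"angular":[0,0,0]}]'
python3 -m pendant '[{"fingers":0,"delta_pos":[0,0,1],"angular":[0,0,0]},{"fingers":0,"delta_pos":[0,0,0],"angular":[0,0,0]}]'
```

```text
clock: 31.65
tcp_pos: [0.5274, -0.2538, 0.0595]
orientation: [-0.006, 0.701, 0.713, -0.004]
wrist_force: [-0.2, 0.5, 0.3]
finger_gap: 0.0001
clock: 31.85
tcp_pos: [0.5266, -0.2536, 0.058]
orientation: [-0.006, 0.701, 0.713, -0.005]
wrist_force: [-0.6, 0.3, 0.1]
finger_gap: -0.0
clock: 32.05
tcp_pos: [0.5266, -0.2536, 0.0569]
orientation: [-0.006, 0.701, 0.713, -0.005]
wrist_force: [0.5, 0.5, -0.1]
finger_gap: 0.0002
clock: 32.25
tcp_pos: [0.5267, -0.2537, 0.0562]
orientation: [-0.006, 0.701, 0.713, -0.005]
wrist_force: [0.0, -0.3, 0.5]
finger_gap: 0.0004
clock: 32.45
tcp_pos: [0.5269, -0.2537, 0.056]
orientation: [-0.006, 0.701, 0.713, -0.004]
wrist_force: [-2.4, 0.7, 6.4]
finger_gap: -0.0002
clock: 32.65
tcp_pos: [0.527, -0.2538, 0.0559]
orientation: [-0.005, 0.701, 0.713, -0.004]
wrist_force: [-3.2, 1.8, 11.5]
finger_gap: -0.0001
```

The far rim now touches at 56.0 mm, the same as the near rim, so the plate is level with the spirit level on it. Next I'll pick the level up and take it back.

```bash
python3 -m pendant '[{"fingers":0,"delta_pos":[0,0,-45],"angular":[0,0,0]},{"fingers":0,"delta_pos":[0,0,-45],"angular":[0,0,0]},{"fingers":50,"delta_pos":[0,0,0],"angular":[0,0,0]}]'
python3 - <<'E'
from h import *
st();f=plan((.467,-.1572,.13),goal(91),13)
im=env.read_camera('scene');cv2.imwrite('pics/s9.png',im);crop('s',im,110,180,310,330,4,'c9')
E
```

```text
clock: 32.95
tcp_pos: [0.5316, -0.256, 0.1507]
orientation: [-0.0, 0.701, 0.713, -0.003]
wrist_force: [0.2, -1.5, 0.2]
finger_gap: 0.0133
t 32.95 tcp [ 531.6 -256.   150.7] gap 13.3 F [ 0.2 -1.5  0.2]
R cols x,y,z [[-0.018, 1.0, -0.004], [1.0, 0.018, -0.006], [-0.005, -0.004, -1.0]] q [-0.58  0.38 -0.06  1.13 -0.01  0.97]
N 13 d [9.9, 1.6, 1.6] w [-0.0006, -0.0001, -0.1208]
```

View pics/c9.png

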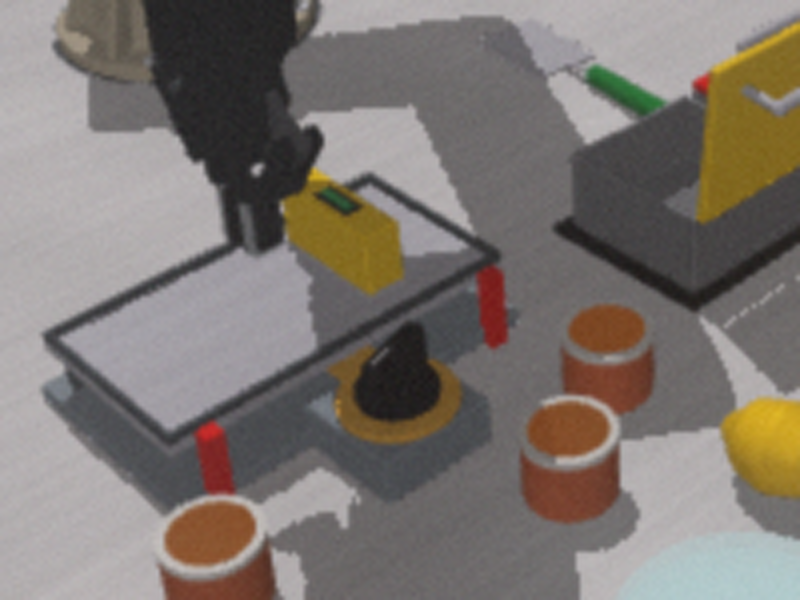

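The plate is level, with its far rim flush with the posts, and the spirit level is standing on it. I'll pick the level up.

```bash
python3 -m pendant '[{"fingers":50,"delta_pos":[9.9,1.6,1.6],"angular":[0,0,-0.1208]},{"fingers":50,"delta_pos":[9.9,1.6,1.6],"angular":[0,0,-0.1208]},{"fingers":50,"delta_pos":[9.9,1.6,1.6],"angular":[0,0,-0.1208]},{"fingers":50,"delta_pos":[9.9,1.6,1.6],"angular":[0,0,-0.1208]},{"fingers":50,"delta_pos":[9.9,1.6,1.6],"angular":[0,0,-0.1208]},{"fingers":50,"delta_pos":[9.9,1.6,1.6],"angular":[0,0,-0.1208]},{"fingers":50,"delta_pos":[9.9,1.6,1.6],"angular":[0,0,-0.1208]},{"fingers":50,"delta_pos":[9.9,1.6,1.6],"angular":[0,0,-0.1208]},{"fingers":50,"delta_pos":[9.9,1.6,1.6],"angular":[0,0,-0.1208]},{"fingers":50,"delta_pos":[9.9,1.6,1.6],"angular":[0,0,-0.1208]},{"fingers":50,"delta_pos":[9.9,1.6,1.6],"angular":[0,0,-0.1208]},{"fingers":50,"delta_pos":[9.9,1.6,1.6],"angular":[0,0,-0.1208]}]';python3 -m pendant '[{"fingers":50,"delta_pos":[9.9,1.6,1.6],"angular":[0,0,-0.1208]},{"fingers":50,"delta_pos":[0,0,0],"angular":[0,0,0]},{"fingers":50,"delta_pos":[0,0,0],"angular":[0,0,0]}]'
python3 -c "
from h import *
st();f=plan((.467,-.1572,.0715),goal(91),3)"
```

```text
clock: 34.2
tcp_pos: [0.4717, -0.1575, 0.1244]
orientation: [-0.009, 0.049, 0.999, 0.001]
wrist_force: [0.3, -0.4, -0.4]
finger_gap: 0.0498
clock: 34.5
tcp_pos: [0.4629, -0.1556, 0.1238]
orientation: [-0.008, -0.007, 1.0, 0.001]
wrist_force: [0.3, 0.9, -0.3]
finger_gap: 0.05
t 34.5 tcp [ 462.9 -155.6  123.8] gap 50.0 F [ 0.3  0.9 -0.3]
R cols x,y,z [[-1.0, -0.014, 0.016], [-0.014, 1.0, 0.003], [-0.016, 0.002, -1.0]] q [-0.49  0.22 -0.35  1.01 -0.01 -0.5 ]
N 3 d [-1.5, -0.6, 17.4] w [0.0009, -0.0052, -0.001]
```

```bash
python3 -m pendant '[{"fingers":50,"delta_pos":[-1.5,-0.6,17.4],"angular":[0.001,-0.005,-0.001]},{"fingers":50,"delta_pos":[-1.5,-0.6,17.4],"angular":[0.001,-0.005,-0.001]},{"fingers":50,"delta_pos":[-1.5,-0.6,17.4],"angular":[0.001,-0.005,-0.001]},{"fingers":50,"delta_pos":[0,0,0],"angular":[0,0,0]},{"fingers":15,"delta_pos":[0,0,0],"angular":[0,0,0]},{"fingers":15,"delta_pos":[0,0,0],"angular":[0,0,0]},{"fingers":15,"delta_pos":[0,0,0],"angular":[0,0,0]},{"fingers":15,"delta_pos":[0,0,0],"angular":[0,0,0]}]' 60
python3 -m pendant '[{"fingers":15,"delta_pos":[0,0,-30],"angular":[0,0,0]},{"fingers":15,"delta_pos":[0,0,-40],"angular":[0,0,0]},{"fingers":15,"delta_pos":[0,0,-35],"angular":[0,0,0]},{"fingers":15,"delta_pos":[0,0,0],"angular":[0,0,0]}]'
python3 -c "
from h import *
st();f=plan((.540,.0765,.165),goal(91),8)"
```

```text
clock: 35.3
tcp_pos: [0.4678, -0.1576, 0.0729]
orientation: [0.001, -0.01, 1.0, -0.001]
wrist_force: [-0.0, -0.4, 0.9]
finger_gap: 0.0273
clock: 35.7
tcp_pos: [0.4701, -0.1587, 0.1825]
orientation: [0.004, -0.01, 1.0, -0.003]
wrist_force: [0.3, -0.2, -0.8]
finger_gap: 0.027
t 35.7 tcp [ 470.1 -158.7  182.5] gap 27.0 F [ 0.3 -0.2 -0.8]
R cols x,y,z [[-1.0, -0.02, -0.008], [-0.02, 1.0, -0.005], [0.009, -0.005, -1.0]] q [-0.49  0.17 -0.26  1.13 -0.   -0.51]
N 8 d [-9.3, 29.2, 2.1] w [-0.0007, 0.0011, 0.0004]
```

```bash
python3 -m pendant '[{"fingers":15,"delta_pos":[-9.3,29.2,2.1],"angular":[-0.0007,0.001,0]},{"fingers":15,"delta_pos":[-9.3,29.2,2.1],"angular":[-0.0007,0.001,0]},{"fingers":15,"delta_pos":[-9.3,29.2,2.1],"angular":[-0.0007,0.001,0]},{"fingers":15,"delta_pos":[-9.3,29.2,2.1],"angular":[-0.0007,0.001,0]},{"fingers":15,"delta_pos":[-9.3,29.2,2.1],"angular":[-0.0007,0.001,0]},{"fingers":15,"delta_pos":[-9.3,29.2,2.1],"angular":[-0.0007,0.001,0]},{"fingers":15,"delta_pos":[-9.3,29.2,2.1],"angular":[-0.0007,0.001,0]},{"fingers":15,"delta_pos":[-9.3,29.2,2.1],"angular":[-0.0007,0.001,0]},{"fingers":15,"delta_pos":[0,0,0],"angular":[0,0,0]},{"fingers":15,"delta_pos":[0,0,0],"angular":[0,0,0]}]'
python3 - <<'E'
from h import *
st();f=plan((.540,.0765,.037),goal(91),4)
im=env.read_camera('scene');crop('s',im,180,100,360,240,4,'c10')
E
```

```text
clock: 36.7
tcp_pos: [0.5361, 0.0784, 0.1596]
orientation: [-0.005, -0.011, 1.0, 0.002]
wrist_force: [-0.3, 0.1, -0.7]
finger_gap: 0.027
t 36.7 tcp [536.1  78.4 159.6] gap 27.0 F [-0.3  0.1 -0.7]
R cols x,y,z [[-1.0, -0.022, 0.01], [-0.022, 1.0, 0.004], [-0.01, 0.004, -1.0]] q [-0.01  0.29 -0.17  1.13  0.   -0.03]
N 4 d [-1.1, -0.6, 30.6] w [0.0011, -0.0024, 0.0011]
```

View pics/c10.png

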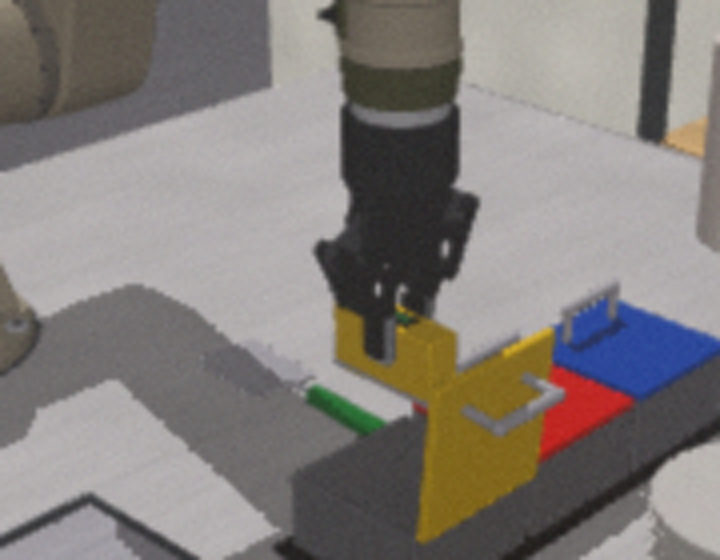

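The level is held as before, above the open bin. I'll lower it.

```bash
python3 -m pendant '[{"fingers":15,"delta_pos":[-1.1,-0.6,30.6],"angular":[0.001,-0.0024,0.001]},{"fingers":15,"delta_pos":[-1.1,-0.6,30.6],"angular":[0.001,-0.0024,0.001]},{"fingers":15,"delta_pos":[-1.1,-0.6,30.6],"angular":[0.001,-0.0024,0.001]},{"fingers":15,"delta_pos":[-1.1,-0.6,30.6],"angular":[0.001,-0.0024,0.001]},{"fingers":15,"delta_pos":[0,0,0],"angular":[0,0,0]},{"fingers":15,"delta_pos":[0,0,0],"angular":[0,0,0]}]'
python3 -m pendant '[{"fingers":15,"delta_pos":[0,0,1.5],"angular":[0,0,0]},{"fingers":15,"delta_pos":[0,0,0],"angular":[0,0,0]}]'
python3 -m pendant '[{"fingers":15,"delta_pos":[0,0,1.5],"angular":[0,0,0]},{"fingers":15,"delta_pos":[0,0,0],"angular":[0,0,0]}]'
```

```text
clock: 37.35
tcp_pos: [0.5399, 0.0749, 0.038]
orientation: [-0.0, -0.007, 1.0, 0.0]
wrist_force: [0.2, 0.2, -1.9]
finger_gap: 0.027
clock: 37.55
tcp_pos: [0.5413, 0.0756, 0.0377]
orientation: [0.002, -0.008, 1.0, 0.0]
wrist_force: [-0.2, -0.1, -1.3]
finger_gap: 0.0269
clock: 37.75
tcp_pos: [0.5409, 0.076, 0.0355]
orientation: [0.001, -0.008, 1.0, 0.0]
wrist_force: [-0.4, 0.3, -1.8]
finger_gap: 0.0271
```

```bash
python3 -m pendant '[{"fingers":15,"delta_pos":[0,0,1.5],"angular":[0,0,0]},{"fingers":15,"delta_pos":[0,0,0],"angular":[0,0,0]}]'
python3 -m pendant '[{"fingers":15,"delta_pos":[0,0,1],"angular":[0,0,0]},{"fingers":15,"delta_pos":[0,0,0],"angular":[0,0,0]}]'
python3 -m pendant '[{"fingers":15,"delta_pos":[0,0,1],"angular":[0,0,0]},{"fingers":15,"delta_pos":[0,0,0],"angular":[0,0,0]}]'
```

```text
clock: 37.95
tcp_pos: [0.5405, 0.076, 0.0335]
orientation: [0.001, -0.008, 1.0, 0.0]
wrist_force: [0.0, 1.2, -1.2]
finger_gap: 0.0271
clock: 38.15
tcp_pos: [0.5408, 0.076, 0.0332]
orientation: [0.001, -0.008, 1.0, 0.0]
wrist_force: [-1.4, 0.3, 3.3]
finger_gap: 0.0269
clock: 38.35
tcp_pos: [0.5408, 0.076, 0.0331]
orientation: [0.001, -0.008, 1.0, 0.0]
wrist_force: [-3.8, -0.8, 11.4]
finger_gap: 0.0273
```

Seated. I'll release, lift out over the lid and go behind it, to push it shut with closed fingers on the strip in front of the handle.

```bash
python3 -m pendant '[{"fingers":46,"delta_pos":[0,0,-0.5],"angular":[0,0,0]},{"fingers":46,"delta_pos":[0,0,0],"angular":[0,0,0]},{"fingers":46,"delta_pos":[0,0,0],"angular":[0,0,0]},{"fingers":46,"delta_pos":[0,0,-20],"angular":[0,0,0]},{"fingers":46,"delta_pos":[0,0,-45],"angular":[0,0,0]},{"fingers":46,"delta_pos":[0,0,-45],"angular":[0,0,0]},{"fingers":0,"delta_pos":[0,0,-45],"angular":[0,0,0]},{"fingers":0,"delta_pos":[0,0,-45],"angular":[0,0,0]},{"fingers":0,"delta_pos":[0,0,0],"angular":[0,0,0]},{"fingers":0,"delta_pos":[0,0,0],"angular":[0,0,0]}]' 
python3 - <<'E'
from h import *
s,r=st();G=goal(91.5)
f=plan((.672,.079,.235),G);f=plan((.672,.079,.175),G,None,f)
f=plan((.645,.079,.175),G,2,f)
H=np.array([.605,.079,.066])
for th in(1.5,1.3,1.1,.9,.7,.5,.35,.2,.1,0):
    S=.113
    x=H[0]-S*np.cos(th)+.008*np.sin(th)+.011;z=H[2]+S*np.sin(th)+.008*np.cos(th)
    if th<.6: x=H[0]-.114+.04*th; z=H[2]+.12*np.sin(th)+.008*np.cos(th)
    print(th,round(x,3),round(z,3));f=plan((x,.079,z),G,2,f)
E
```

```text
clock: 39.35
tcp_pos: [0.5412, 0.0757, 0.2331]
orientation: [0.002, -0.008, 1.0, 0.0]
wrist_force: [-0.9, -0.1, -1.0]
finger_gap: 0.0001
t 39.35 tcp [541.2  75.7 233.1] gap 0.1 F [-0.9 -0.1 -1. ]
R cols x,y,z [[-1.0, -0.016, -0.005], [-0.016, 1.0, 0.001], [0.005, 0.001, -1.0]] q [-0.01  0.25 -0.03  1.28  0.   -0.02]
N 4 d [-32.7, 0.2, -0.4] w [0.0002, 0.0011, -0.0025]
N 2 d [0.0, 0.0, 30.0] w [0.0, 0.0, 0.0]
N 2 d [13.5, 0.4, 0.0] w [0.0, 0.0, 0.0]
1.5 0.616 0.179
N 2 d [14.5, 0.4, -2.1] w [0.0, 0.0, 0.0]
1.3 0.593 0.177
N 2 d [11.2, 0.3, 1.1] w [0.0, 0.0, 0.0]
1.1 0.572 0.17
N 2 d [10.8, 0.3, 3.3] w [0.0, 0.0, 0.0]
0.9 0.552 0.159
N 2 d [9.9, 0.3, 5.4] w [0.0, 0.0, 0.0]
0.7 0.535 0.145
N 2 d [8.6, 0.2, 7.3] w [0.0, 0.0, 0.0]
0.5 0.511 0.131
N 2 d [11.9, 0.3, 7.2] w [0.0, 0.0, 0.0]
0.35 0.505 0.115
N 2 d [3.0, 0.1, 7.9] w [0.0, 0.0, 0.0]
0.2 0.499 0.098
N 2 d [3.0, 0.1, 8.5] w [0.0, 0.0, 0.0]
0.1 0.495 0.086
N 2 d [2.0, 0.1, 5.9] w [0.0, 0.0, 0.0]
0 0.491 0.074
N 2 d [2.0, 0.1, 6.0] w [0.0, 0.0, 0.0]
```

```bash
python3 -m pendant '[{"fingers":0,"delta_pos":[-32.7,0.5,-0.4],"angular":[0,0.001,-0.002]},{"fingers":0,"delta_pos":[-32.7,0.5,-0.4],"angular":[0,0.001,-0.002]},{"fingers":0,"delta_pos":[-32.7,0.5,-0.4],"angular":[0,0.001,-0.002]},{"fingers":0,"delta_pos":[-35,0.5,-0.4],"angular":[0,0.001,-0.002]},{"fingers":0,"delta_pos":[0,0,0],"angular":[0,0,0]},{"fingers":0,"delta_pos":[0,0,30],"angular":[0,0,0]},{"fingers":0,"delta_pos":[0,0,27],"angular":[0,0,0]},{"fingers":0,"delta_pos":[0,0,0],"angular":[0,0,0]},{"fingers":0,"delta_pos":[0,0,0],"angular":[0,0,0]}]' 
python3 -c "
from h import *
st();plan((.616,.079,.179),goal(91.5),4)"
```

```text
clock: 40.25
tcp_pos: [0.6717, 0.0804, 0.1755]
orientation: [-0.003, -0.012, 1.0, 0.0]
wrist_force: [-0.3, 0.5, 0.7]
finger_gap: -0.0002
t 40.25 tcp [671.7  80.4 175.5] gap -0.2 F [-0.3  0.5  0.7]
R cols x,y,z [[-1.0, -0.024, 0.006], [-0.024, 1.0, 0.001], [-0.006, 0.001, -1.0]] q [ 0.    0.54  0.25  1.29  0.   -0.02]
N 4 d [13.9, -0.0, -0.8] w [0.0002, -0.0015, -0.0005]
```

```bash
python3 -m pendant '[{"fingers":0,"delta_pos":[13.9,0,-0.8],"angular":[0,-0.0015,0]},{"fingers":0,"delta_pos":[13.9,0,-0.8],"angular":[0,-0.0015,0]},{"fingers":0,"delta_pos":[13.9,0,-0.8],"angular":[0,-0.0015,0]},{"fingers":0,"delta_pos":[13.9,0,-0.8],"angular":[0,-0.0015,0]},{"fingers":0,"delta_pos":[11.2,0.3,1.1],"angular":[0,0,0]},{"fingers":0,"delta_pos":[11.2,0.3,1.1],"angular":[0,0,0]},{"fingers":0,"delta_pos":[10.8,0.3,3.3],"angular":[0,0,0]},{"fingers":0,"delta_pos":[10.8,0.3,3.3],"angular":[0,0,0]}]' 
python3 -c "
from h import *
st();f=plan((.552,.079,.159),goal(91.5),2);f=plan((.535,.079,.145),goal(91.5),2,f)"
```

```text
clock: 41.05
tcp_pos: [0.5748, 0.0789, 0.1738]
orientation: [0.004, -0.012, 1.0, 0.0]
wrist_force: [1.2, -0.7, 0.1]
finger_gap: 0.0002
t 41.05 tcp [574.8  78.9 173.8] gap 0.2 F [ 1.2 -0.7  0.1]
R cols x,y,z [[-1.0, -0.024, -0.009], [-0.024, 1.0, 0.0], [0.009, 0.0, -1.0]] q [-0.    0.34 -0.06  1.16  0.   -0.03]
N 2 d [11.5, 0.3, 7.3] w [0.0001, 0.0045, -0.001]
N 2 d [8.5, 0.2, 7.0] w [0.0, 0.0, 0.0]
```

```bash
python3 -m pendant '[{"fingers":0,"delta_pos":[11.2,0.3,6.5],"angular":[0,0.002,0]},{"fingers":0,"delta_pos":[11.2,0.3,6.5],"angular":[0,0,0]},{"fingers":0,"delta_pos":[8.5,0.3,7],"angular":[0,0,0]},{"fingers":0,"delta_pos":[8.5,0.3,7],"angular":[0,0,0]}]' 
python3 - <<'E'
from h import *
st();f=plan((.511,.079,.131),goal(91.5),2);f=plan((.505,.079,.115),goal(91.5),2,f)
im=env.read_camera('scene');cv2.imwrite('pics/s11.png',im);crop('s',im,180,100,360,240,4,'c11')
E
```

```text
clock: 41.45
tcp_pos: [0.5354, 0.0793, 0.1462]
orientation: [0.003, -0.012, 1.0, 0.0]
wrist_force: [1.3, -0.7, 0.9]
finger_gap: 0.0002
t 41.45 tcp [535.4  79.3 146.2] gap 0.2 F [ 1.3 -0.7  0.9]
R cols x,y,z [[-1.0, -0.024, -0.006], [-0.024, 1.0, 0.0], [0.006, 0.001, -1.0]] q [-0.    0.28 -0.21  1.07  0.   -0.03]
N 2 d [12.2, 0.2, 7.6] w [0.0002, 0.0032, -0.0009]
N 2 d [3.0, 0.1, 8.0] w [0.0, 0.0, 0.0]
```

View pics/c11.png

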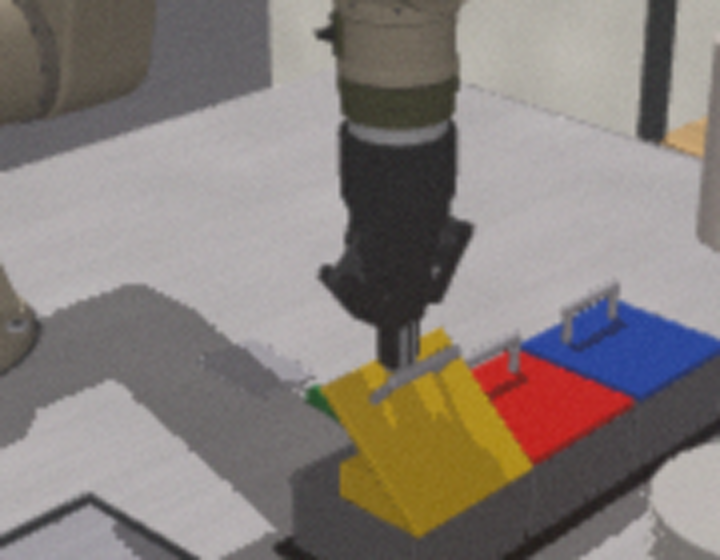

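Working: the fingertip sits on the strip in front of the bar, with the lid at about 0.7 rad. Continue down.

```bash
python3 -m pendant '[{"fingers":0,"delta_pos":[12,0.2,7.6],"angular":[0,0.002,0]},{"fingers":0,"delta_pos":[12,0.2,7.6],"angular":[0,0.002,0]},{"fingers":0,"delta_pos":[3,0,8],"angular":[0,0,0]},{"fingers":0,"delta_pos":[3,0,8],"angular":[0,0,0]},{"fingers":0,"delta_pos":[3,0,8.5],"angular":[0,0,0]},{"fingers":0,"delta_pos":[3,0,8.5],"angular":[0,0,0]},{"fingers":0,"delta_pos":[2,0,6],"angular":[0,0,0]},{"fingers":0,"delta_pos":[2,0,6],"angular":[0,0,0]},{"fingers":0,"delta_pos":[0,0,0],"angular":[0,0,0]}]' 
python3 -c "
from h import *
st()"
```

```text
clock: 42.4
tcp_pos: [0.4932, 0.0789, 0.0826]
orientation: [-0.002, -0.012, 1.0, 0.0]
wrist_force: [-0.3, -0.5, -0.5]
finger_gap: -0.0002
t 42.4 tcp [493.2  78.9  82.6] gap -0.2 F [-0.3 -0.5 -0.5]
R cols x,y,z [[-1.0, -0.024, 0.005], [-0.024, 1.0, 0.001], [-0.005, 0.001, -1.0]] q [-0.    0.27 -0.4   0.91  0.   -0.03]
```

```bash
python3 -m pendant '[{"fingers":0,"delta_pos":[1,0,4],"angular":[0,0,0]},{"fingers":0,"delta_pos":[1,0,4],"angular":[0,0,0]},{"fingers":0,"delta_pos":[0,0,1.5],"angular":[0,0,0]},{"fingers":0,"delta_pos":[0,0,0],"angular":[0,0,0]}]' 
python3 -m pendant '[{"fingers":0,"delta_pos":[0,0,1.5],"angular":[0,0,0]},{"fingers":0,"delta_pos":[0,0,0],"angular":[0,0,0]},{"fingers":0,"delta_pos":[0,0,0],"angular":[0,0,0]}]' 
python3 -m pendant '[{"fingers":0,"delta_pos":[0,0,1.5],"angular":[0,0,0]},{"fingers":0,"delta_pos":[0,0,0],"angular":[0,0,0]},{"fingers":0,"delta_pos":[0,0,0],"angular":[0,0,0]}]'
```

```text
clock: 42.8
tcp_pos: [0.4921, 0.0789, 0.0745]
orientation: [-0.001, -0.012, 1.0, 0.0]
wrist_force: [-0.6, 0.6, 3.6]
finger_gap: -0.0
clock: 43.1
tcp_pos: [0.4922, 0.0789, 0.0743]
orientation: [-0.001, -0.012, 1.0, 0.0]
wrist_force: [-5.5, -0.4, 14.7]
finger_gap: 0.0004
clock: 43.4
tcp_pos: [0.4922, 0.0789, 0.0741]
orientation: [-0.0, -0.012, 1.0, 0.0]
wrist_force: [-9.3, -0.8, 25.4]
finger_gap: -0.0001
```

The lid is firmly shut, with its face at 74.1 mm and 25 N pressed on it. I'll lift and re-measure the pots.

```bash
python3 -m pendant '[{"fingers":0,"delta_pos":[0,0,-40],"angular":[0,0,0]},{"fingers":0,"delta_pos":[0,0,-45],"angular":[0,0,0]},{"fingers":85,"delta_pos":[20,0,-40],"angular":[0,0,0]},{"fingers":85,"delta_pos":[20,0,-20],"angular":[0,0,0]},{"fingers":85,"delta_pos":[0,0,0],"angular":[0,0,0]}]'
cat >> h.py <<'E'
def pots(z=.046):
    o={}
    for n in('top','scene'):
        im=env.read_camera(n);o[n]=im
        for c in blobs(im,(8,130,80) ,(17,255,255),60,(290,165,415,285) if n=='top' else (110,180,310,345)):
            r=cv2.minAreaRect(c);print(n,np.round(r[0],1),np.round(r[1],1),cv2.contourArea(c),onz(n,*r[0],z).round(4))
    return o
E
python3 - <<'E'
from h import *
st();o=pots()
s=o['scene'];hs=cv2.cvtColor(s,cv2.COLOR_BGR2HSV)
print(hs[313,163],hs[325,165],hs[288,252],hs[300,252])
A=cv2.resize(o['top'][165:285,285:420],None,fx=3,fy=3);B=cv2.resize(s[200:320,110:245],None,fx=3,fy=3)
cv2.imwrite('pics/top12.png',o['top'])
E
```

```text
clock: 43.9
tcp_pos: [0.4525, 0.0779, 0.2196]
orientation: [0.001, -0.012, 1.0, 0.0]
wrist_force: [0.9, -0.1, -0.8]
finger_gap: 0.0429
t 43.9 tcp [452.5  77.9 219.6] gap 42.9 F [ 0.9 -0.1 -0.8]
R cols x,y,z [[-1.0, -0.025, -0.003], [-0.025, 1.0, 0.001], [0.003, 0.001, -1.0]] q [-0.01  0.09 -0.26  1.22  0.   -0.03]
top [319.5 200.5] [13. 13.] 121.0 [ 0.6285 -0.0824  0.046 ]
top [405.8 205.3] [12.7 12. ] 112.5 [ 0.608  -0.3508  0.046 ]
scene [162. 313.] [14. 20.] 223.0 [ 0.6092 -0.3502  0.046 ]
scene [165.  329.4] [15.3 24.7] 209.5 [ 0.6537 -0.3709  0.046 ]
scene [252. 287.] [12. 18.] 170.0 [ 0.6837 -0.159   0.046 ]
scene [252.3 301.7] [14.4 22.2] 161.0 [ 0.7199 -0.1909  0.046 ]
scene [261.5 275.5] [13. 21.] 146.5 [ 0.6694 -0.1157  0.046 ]
scene [261.5 262. ] [10. 17.] 140.5 [ 0.6316 -0.0803  0.046 ]
[ 12 163 141] [  7 135 119] [ 12 166 132] [  7 146 115]
```

Pots: A (0.630,-0.081), B (0.6087,-0.3505), C (0.683,-0.160). Both views agree for A and B. C is the scene view plus the first top view. I'll start with B.

```bash
python3 -c "
from h import *
f=plan((.6087,-.3505,.12),goal(90),11)"
```

```text
N 11 d [-13.7, -39.1, 8.7] w [0.0001, -0.0001, 0.0022]
```

```bash
python3 -m pendant '[{"fingers":85,"delta_pos":[-13.7,-39.1,8.7],"angular":[0,0,0.002]},{"fingers":85,"delta_pos":[-13.7,-39.1,8.7],"angular":[0,0,0.002]},{"fingers":85,"delta_pos":[-13.7,-39.1,8.7],"angular":[0,0,0.002]},{"fingers":85,"delta_pos":[-13.7,-39.1,8.7],"angular":[0,0,0.002]},{"fingers":85,"delta_pos":[-13.7,-39.1,8.7],"angular":[0,0,0.002]},{"fingers":85,"delta_pos":[-13.7,-39.1,8.7],"angular":[0,0,0.002]},{"fingers":85,"delta_pos":[-13.7,-39.1,8.7],"angular":[0,0,0.002]},{"fingers":85,"delta_pos":[-13.7,-39.1,8.7],"angular":[0,0,0.002]},{"fingers":85,"delta_pos":[-13.7,-39.1,8.7],"angular":[0,0,0.002]},{"fingers":85,"delta_pos":[-13.7,-39.1,8.7],"angular":[0,0,0.002]},{"fingers":85,"delta_pos":[-13.7,-39.1,8.7],"angular":[0,0,0.002]},{"fingers":85,"delta_pos":[0,0,0],"angular":[0,0,0]}]'
python3 -c "
from h import *
import workcell
pots()
st();f=plan((.6087,-.3505,.015),goal(90),4)"
```

```text
clock: 45.2
tcp_pos: [0.6087, -0.3547, 0.1134]
orientation: [-0.003, 0.001, 1.0, 0.001]
wrist_force: [0.0, 0.6, -1.1]
finger_gap: 0.085
top [319.2 200.1] [13.  13.4] 131.5 [ 0.6297 -0.0815  0.046 ]
top [344.  182.5] [12. 13.] 121.0 [ 0.6834 -0.1607  0.046 ]
scene [257.4 279.9] [21.  33.4] 377.0 [ 0.6742 -0.1333  0.046 ]
scene [166.3 329.5] [14.6 26.2] 236.5 [ 0.6557 -0.3691  0.046 ]
scene [162.5 313. ] [14. 21.] 224.0 [ 0.6099 -0.3495  0.046 ]
scene [252.3 302.1] [14.2 22.7] 208.0 [ 0.7209 -0.1917  0.046 ]
scene [261. 262.] [10. 18.] 145.5 [ 0.6307 -0.0812  0.046 ]
t 45.3 tcp [ 608.2 -350.4  115.9] gap 85.2 F [-0.5  0.3  0.2]
R cols x,y,z [[-1.0, -0.001, 0.006], [-0.001, 1.0, 0.004], [-0.006, 0.004, -1.0]] q [-0.64  0.62  0.24  1.2  -0.   -0.64]
N 4 d [-0.2, -0.1, 25.2] w [0.001, -0.0016, 0.0002]
```

```bash
python3 -m pendant '[{"fingers":85,"delta_pos":[-0.2,0,25.2],"angular":[0.001,-0.0016,0]},{"fingers":85,"delta_pos":[-0.2,0,25.2],"angular":[0.001,-0.0016,0]},{"fingers":85,"delta_pos":[-0.2,0,25.2],"angular":[0.001,-0.0016,0]},{"fingers":85,"delta_pos":[-0.2,0,25.2],"angular":[0,-0.0016,0]},{"fingers":85,"delta_pos":[0,0,0],"angular":[0,0,0]},{"fingers":45,"delta_pos":[0,0,0],"angular":[0,0,0]},{"fingers":45,"delta_pos":[0,0,0],"angular":[0,0,0]},{"fingers":45,"delta_pos":[0,0,0],"angular":[0,0,0]},{"fingers":45,"delta_pos":[0,0,0],"angular":[0,0,0]},{"fingers":45,"delta_pos":[0,0,0],"angular":[0,0,0]}]' 50
python3 -c "
from h import *
st()"
python3 -m pendant '[{"fingers":45,"delta_pos":[0,0,-35],"angular":[0,0,0]},{"fingers":45,"delta_pos":[0,0,-40],"angular":[0,0,0]},{"fingers":45,"delta_pos":[0,0,-40],"angular":[0,0,0]},{"fingers":45,"delta_pos":[0,0,-30],"angular":[0,0,0]},{"fingers":45,"delta_pos":[0,0,0],"angular":[0,0,0]}]'
python3 -c "
from h import *
st();f=plan((.467,-.2865,.12),goal(1),13)"
```

```text
clock: 46.3
tcp_pos: [0.6113, -0.3507, 0.0215]
orientation: [0.004, -0.001, 1.0, -0.002]
wrist_force: [0.3, 1.8, 6.2]
finger_gap: 0.0566
t 46.3 tcp [ 611.3 -350.7   21.5] gap 56.6 F [0.3 1.8 6.2]
R cols x,y,z [[-1.0, -0.003, -0.007], [-0.003, 1.0, -0.004], [0.007, -0.004, -1.0]] q [-0.64  0.67  0.1   0.99  0.   -0.64]
clock: 46.8
tcp_pos: [0.6118, -0.3516, 0.1705]
orientation: [0.006, -0.001, 1.0, -0.004]
wrist_force: [0.6, -0.1, -0.3]
finger_gap: 0.0562
t 46.8 tcp [ 611.8 -351.6  170.5] gap 56.2 F [ 0.6 -0.1 -0.3]
R cols x,y,z [[-1.0, -0.002, -0.012], [-0.002, 1.0, -0.008], [0.012, -0.008, -1.0]] q [-0.64  0.58  0.31  1.29  0.   -0.64]
N 13 d [13.0, -3.9, 3.8] w [0.0002, 0.0012, 0.1197]
```

```bash
python3 -m pendant '[{"fingers":45,"delta_pos":[13,-3.9,3.8],"angular":[0,0.001,0.1197]},{"fingers":45,"delta_pos":[13,-3.9,3.8],"angular":[0,0.001,0.1197]},{"fingers":45,"delta_pos":[13,-3.9,3.8],"angular":[0,0.001,0.1197]},{"fingers":45,"delta_pos":[13,-3.9,3.8],"angular":[0,0.001,0.1197]},{"fingers":45,"delta_pos":[13,-3.9,3.8],"angular":[0,0.001,0.1197]},{"fingers":45,"delta_pos":[13,-3.9,3.8],"angular":[0,0.001,0.1197]},{"fingers":45,"delta_pos":[13,-3.9,3.8],"angular":[0,0.001,0.1197]},{"fingers":45,"delta_pos":[13,-3.9,3.8],"angular":[0,0.001,0.1197]},{"fingers":45,"delta_pos":[13,-3.9,3.8],"angular":[0,0.001,0.1197]},{"fingers":45,"delta_pos":[13,-3.9,3.8],"angular":[0,0.001,0.1197]},{"fingers":45,"delta_pos":[13,-3.9,3.8],"angular":[0,0.001,0.1197]},{"fingers":45,"delta_pos":[13,-3.9,3.8],"angular":[0,0.001,0.1197]}]'; python3 -m pendant '[{"fingers":45,"delta_pos":[13,-3.9,3.8],"angular":[0,0.001,0.1197]},{"fingers":45,"delta_pos":[0,0,0],"angular":[0,0,0]},{"fingers":45,"delta_pos":[0,0,0],"angular":[0,0,0]}]'
python3 -c "
from h import *
st();f=plan((.467,-.2865,.076),goal(1),3)"
```

```text
clock: 48.0
tcp_pos: [0.4686, -0.2957, 0.1172]
orientation: [-0.004, 0.659, 0.752, 0.0]
wrist_force: [0.2, 0.4, -2.0]
finger_gap: 0.0563
clock: 48.3
tcp_pos: [0.464, -0.2841, 0.1144]
orientation: [-0.004, 0.7, 0.714, 0.001]
wrist_force: [1.0, -1.1, -1.0]
finger_gap: 0.0562
t 48.3 tcp [ 464.  -284.1  114.4] gap 56.2 F [ 1.  -1.1 -1. ]
R cols x,y,z [[-0.02, 1.0, 0.006], [1.0, 0.02, -0.005], [-0.005, 0.006, -1.0]] q [-0.7   0.32 -0.24  1.02  0.    0.85]
N 3 d [-0.9, 1.0, 12.8] w [-0.0016, -0.0021, 0.0009]
```

```bash
python3 -m pendant '[{"fingers":45,"delta_pos":[-0.9,1,12.8],"angular":[-0.0016,-0.002,0]},{"fingers":45,"delta_pos":[-0.9,1,12.8],"angular":[-0.0016,-0.002,0]},{"fingers":45,"delta_pos":[-0.9,1,12.8],"angular":[-0.0016,-0.002,0]},{"fingers":45,"delta_pos":[0,0,0],"angular":[0,0,0]},{"fingers":45,"delta_pos":[0,0,2],"angular":[0,0,0]},{"fingers":45,"delta_pos":[0,0,0],"angular":[0,0,0]}]'
python3 -m pendant '[{"fingers":45,"delta_pos":[0,0,1.5],"angular":[0,0,0]},{"fingers":45,"delta_pos":[0,0,0],"angular":[0,0,0]}]'
python3 -m pendant '[{"fingers":45,"delta_pos":[0,0,1.5],"angular":[0,0,0]},{"fingers":45,"delta_pos":[0,0,0],"angular":[0,0,0]}]'
python3 -m pendant '[{"fingers":45,"delta_pos":[0,0,1.5],"angular":[0,0,0]},{"fingers":45,"delta_pos":[0,0,0],"angular":[0,0,0]}]'
```

```text
clock: 48.9
tcp_pos: [0.4676, -0.2872, 0.0749]
orientation: [0.001, 0.701, 0.713, 0.0]
wrist_force: [0.1, -0.8, -1.8]
finger_gap: 0.0563
clock: 49.1
tcp_pos: [0.4674, -0.2869, 0.0734]
orientation: [0.001, 0.701, 0.713, 0.0]
wrist_force: [-0.7, 0.3, -2.1]
finger_gap: 0.0564
clock: 49.3
tcp_pos: [0.4673, -0.2867, 0.0716]
orientation: [0.0, 0.701, 0.713, 0.0]
wrist_force: [0.2, -0.4, -1.8]
finger_gap: 0.0566
clock: 49.5
tcp_pos: [0.4673, -0.2867, 0.0714]
orientation: [0.001, 0.701, 0.713, 0.0]
wrist_force: [-2.1, 2.5, 9.1]
finger_gap: 0.0563
```

Contact is at the expected height, which confirms the plate height too. Release, then pot C.

```bash
python3 -m pendant '[{"fingers":80,"delta_pos":[0,0,-0.5],"angular":[0,0,0]},{"fingers":80,"delta_pos":[0,0,0],"angular":[0,0,0]},{"fingers":80,"delta_pos":[0,0,0],"angular":[0,0,0]},{"fingers":80,"delta_pos":[0,0,-25],"angular":[0,0,0]},{"fingers":85,"delta_pos":[0,0,-40],"angular":[0,0,0]},{"fingers":85,"delta_pos":[0,0,-20],"angular":[0,0,0]},{"fingers":85,"delta_pos":[0,0,0],"angular":[0,0,0]}]'
python3 -c "
from h import *
st();f=plan((.683,-.1605,.12),goal(90),13)"
```

```text
clock: 50.2
tcp_pos: [0.4689, -0.2882, 0.1589]
orientation: [0.003, 0.701, 0.713, 0.001]
wrist_force: [0.1, 0.4, -0.3]
finger_gap: 0.0847
t 50.2 tcp [ 468.9 -288.2  158.9] gap 84.7 F [ 0.1  0.4 -0.3]
R cols x,y,z [[-0.017, 1.0, -0.004], [1.0, 0.017, 0.005], [0.006, -0.004, -1.0]] q [-0.7   0.29 -0.16  1.11  0.    0.86]
N 13 d [-4.1, 20.8, 3.1] w [0.0001, 0.0006, -0.1195]
```

```bash
python3 -m pendant '[{"fingers":85,"delta_pos":[-4.1,20.8,3.1],"angular":[0,0.001,-0.1195]},{"fingers":85,"delta_pos":[-4.1,20.8,3.1],"angular":[0,0.001,-0.1195]},{"fingers":85,"delta_pos":[-4.1,20.8,3.1],"angular":[0,0.001,-0.1195]},{"fingers":85,"delta_pos":[-4.1,20.8,3.1],"angular":[0,0.001,-0.1195]},{"fingers":85,"delta_pos":[-4.1,20.8,3.1],"angular":[0,0.001,-0.1195]},{"fingers":85,"delta_pos":[-4.1,20.8,3.1],"angular":[0,0.001,-0.1195]},{"fingers":85,"delta_pos":[-4.1,20.8,3.1],"angular":[0,0.001,-0.1195]},{"fingers":85,"delta_pos":[-4.1,20.8,3.1],"angular":[0,0.001,-0.1195]},{"fingers":85,"delta_pos":[-4.1,20.8,3.1],"angular":[0,0.001,-0.1195]},{"fingers":85,"delta_pos":[-4.1,20.8,3.1],"angular":[0,0.001,-0.1195]},{"fingers":85,"delta_pos":[-4.1,20.8,3.1],"angular":[0,0.001,-0.1195]},{"fingers":85,"delta_pos":[-4.1,20.8,3.1],"angular":[0,0.001,-0.1195]}]'; python3 -m pendant '[{"fingers":85,"delta_pos":[-4.1,20.8,3.1],"angular":[0,0.001,-0.1195]},{"fingers":85,"delta_pos":[0,0,0],"angular":[0,0,0]},{"fingers":85,"delta_pos":[0,0,0],"angular":[0,0,0]}]'
python3 -c "
from h import *
pots()
st();f=plan((.682,-.1603,.012),goal(90),4)"
```

```text
clock: 51.4
tcp_pos: [0.674, -0.1781, 0.1168]
orientation: [-0.005, 0.057, 0.998, 0.004]
wrist_force: [-0.7, 0.3, -0.1]
finger_gap: 0.0851
clock: 51.7
tcp_pos: [0.68, -0.1582, 0.1145]
orientation: [-0.005, 0.001, 1.0, 0.004]
wrist_force: [-0.6, -1.2, -0.7]
finger_gap: 0.085
top [319.1 199.8] [13.4 13.9] 142.0 [ 0.6307 -0.0812  0.046 ]
top [343.5 185. ] [ 8. 13.] 77.5 [ 0.6755 -0.1589  0.046 ]
scene [257.6 280. ] [21.5 33.4] 381.0 [ 0.6749 -0.1333  0.046 ]
scene [252.6 302.2] [13.5 22.7] 194.5 [ 0.7217 -0.1914  0.046 ]
scene [261. 262.] [10. 18.] 144.5 [ 0.6307 -0.0812  0.046 ]
scene [151. 253.] [10. 18.] 137.0 [ 0.4045 -0.2554  0.046 ]
scene [153.9 268. ] [13.2 21.8] 110.5 [ 0.4632 -0.2821  0.046 ]
t 51.8 tcp [ 680.1 -159.4  115.3] gap 84.5 F [-0.7 -0.1  0.7]
R cols x,y,z [[-1.0, 0.002, 0.009], [0.002, 1.0, 0.008], [-0.008, 0.008, -1.0]] q [-0.35  0.61  0.23  1.2   0.   -0.34]
N 4 d [-0.6, -0.4, 25.8] w [0.0021, -0.0021, -0.0006]
```

```bash
python3 -m pendant '[{"fingers":85,"delta_pos":[-0.6,-0.4,26],"angular":[0.002,-0.002,0]},{"fingers":85,"delta_pos":[-0.6,-0.4,26],"angular":[0.002,-0.002,0]},{"fingers":85,"delta_pos":[-0.6,-0.4,26],"angular":[0.002,-0.002,0]},{"fingers":85,"delta_pos":[-0.6,-0.4,26],"angular":[0.002,-0.002,0]},{"fingers":85,"delta_pos":[0,0,0],"angular":[0,0,0]},{"fingers":45,"delta_pos":[0,0,0],"angular":[0,0,0]},{"fingers":45,"delta_pos":[0,0,0],"angular":[0,0,0]},{"fingers":45,"delta_pos":[0,0,0],"angular":[0,0,0]},{"fingers":45,"delta_pos":[0,0,0],"angular":[0,0,0]},{"fingers":45,"delta_pos":[0,0,0],"angular":[0,0,0]}]' 50
python3 -c "
from h import *
st()"
python3 -m pendant '[{"fingers":45,"delta_pos":[0,0,-35],"angular":[0,0,0]},{"fingers":45,"delta_pos":[0,0,-40],"angular":[0,0,0]},{"fingers":45,"delta_pos":[0,0,-40],"angular":[0,0,0]},{"fingers":45,"delta_pos":[0,0,-35],"angular":[0,0,0]},{"fingers":45,"delta_pos":[0,0,0],"angular":[0,0,0]}]'
python3 -c "
from h import *
st();f=plan((.4655,-.2065,.13),goal(1),13)"
```

```text
clock: 52.8
tcp_pos: [0.684, -0.1605, 0.0142]
orientation: [0.002, 0.0, 1.0, -0.001]
wrist_force: [-0.5, -0.7, 6.9]
finger_gap: 0.0567
t 52.8 tcp [ 684.  -160.5   14.2] gap 56.7 F [-0.5 -0.7  6.9]
R cols x,y,z [[-1.0, 0.0, -0.004], [0.0, 1.0, -0.001], [0.004, -0.001, -1.0]] q [-0.34  0.68  0.09  0.98  0.   -0.34]
clock: 53.3
tcp_pos: [0.6855, -0.1607, 0.169]
orientation: [0.005, 0.0, 1.0, -0.002]
wrist_force: [1.1, 0.1, -0.6]
finger_gap: 0.0567
t 53.3 tcp [ 685.5 -160.7  169. ] gap 56.7 F [ 1.1  0.1 -0.6]
R cols x,y,z [[-1.0, 0.0, -0.011], [0.0, 1.0, -0.003], [0.011, -0.003, -1.0]] q [-0.34  0.58  0.31  1.29  0.   -0.34]
N 13 d [11.6, -15.3, 2.9] w [0.0004, 0.0008, 0.1195]
```

```bash
python3 -m pendant '[{"fingers":45,"delta_pos":[11.6,-15.3,2.9],"angular":[0,0.001,0.1195]},{"fingers":45,"delta_pos":[11.6,-15.3,2.9],"angular":[0,0.001,0.1195]},{"fingers":45,"delta_pos":[11.6,-15.3,2.9],"angular":[0,0.001,0.1195]},{"fingers":45,"delta_pos":[11.6,-15.3,2.9],"angular":[0,0.001,0.1195]},{"fingers":45,"delta_pos":[11.6,-15.3,2.9],"angular":[0,0.001,0.1195]},{"fingers":45,"delta_pos":[11.6,-15.3,2.9],"angular":[0,0.001,0.1195]},{"fingers":45,"delta_pos":[11.6,-15.3,2.9],"angular":[0,0.001,0.1195]},{"fingers":45,"delta_pos":[11.6,-15.3,2.9],"angular":[0,0.001,0.1195]},{"fingers":45,"delta_pos":[11.6,-15.3,2.9],"angular":[0,0.001,0.1195]},{"fingers":45,"delta_pos":[11.6,-15.3,2.9],"angular":[0,0.001,0.1195]},{"fingers":45,"delta_pos":[11.6,-15.3,2.9],"angular":[0,0.001,0.1195]},{"fingers":45,"delta_pos":[11.6,-15.3,2.9],"angular":[0,0.001,0.1195]}]'; python3 -m pendant '[{"fingers":45,"delta_pos":[11.6,-15.3,2.9],"angular":[0,0.001,0.1195]},{"fingers":45,"delta_pos":[0,0,0],"angular":[0,0,0]},{"fingers":45,"delta_pos":[0,0,0],"angular":[0,0,0]}]'
python3 -c "
from h import *
st();f=plan((.4655,-.2065,.069),goal(1),3)"
```

```text
clock: 54.5
tcp_pos: [0.4768, -0.2145, 0.127]
orientation: [-0.006, 0.659, 0.752, 0.0]
wrist_force: [0.2, 0.4, -1.9]
finger_gap: 0.0568
clock: 54.8
tcp_pos: [0.4615, -0.2054, 0.1251]
orientation: [-0.006, 0.7, 0.714, 0.0]
wrist_force: [0.3, -0.8, -1.7]
finger_gap: 0.0568
t 54.8 tcp [ 461.5 -205.4  125.1] gap 56.8 F [ 0.3 -0.8 -1.7]
R cols x,y,z [[-0.019, 1.0, 0.009], [1.0, 0.019, -0.008], [-0.008, 0.009, -1.0]] q [-0.58  0.25 -0.31  1.02  0.    0.97]
N 3 d [-0.5, 1.4, 18.7] w [-0.0026, -0.0029, 0.0006]
```

```bash
python3 -m pendant '[{"fingers":45,"delta_pos":[-0.5,1.2,18.7],"angular":[-0.0026,-0.003,0]},{"fingers":45,"delta_pos":[-0.5,1.2,18.7],"angular":[-0.0026,-0.003,0]},{"fingers":45,"delta_pos":[-0.5,1.2,18.7],"angular":[-0.0026,-0.003,0]},{"fingers":45,"delta_pos":[0,0,0],"angular":[0,0,0]},{"fingers":45,"delta_pos":[0,0,2],"angular":[0,0,0]},{"fingers":45,"delta_pos":[0,0,0],"angular":[0,0,0]}]'
python3 -m pendant '[{"fingers":45,"delta_pos":[0,0,1.5],"angular":[0,0,0]},{"fingers":45,"delta_pos":[0,0,0],"angular":[0,0,0]}]'
python3 -m pendant '[{"fingers":45,"delta_pos":[0,0,1.5],"angular":[0,0,0]},{"fingers":45,"delta_pos":[0,0,0],"angular":[0,0,0]}]'
python3 -m pendant '[{"fingers":45,"delta_pos":[0,0,1],"angular":[0,0,0]},{"fingers":45,"delta_pos":[0,0,0],"angular":[0,0,0]}]'
```

```text
clock: 55.4
tcp_pos: [0.4657, -0.2071, 0.0678]
orientation: [0.001, 0.701, 0.713, -0.0]
wrist_force: [-0.3, -0.3, -1.4]
finger_gap: 0.0567
clock: 55.6
tcp_pos: [0.4654, -0.2069, 0.0663]
orientation: [0.001, 0.701, 0.713, -0.0]
wrist_force: [0.3, -0.6, -0.8]
finger_gap: 0.0568
clock: 55.8
tcp_pos: [0.4649, -0.2066, 0.0643]
orientation: [0.0, 0.701, 0.713, -0.0]
wrist_force: [-0.5, -0.0, -1.5]
finger_gap: 0.0567
clock: 56.0
tcp_pos: [0.4649, -0.2066, 0.0641]
orientation: [0.0, 0.701, 0.713, -0.0]
wrist_force: [-1.1, 2.1, 6.4]
finger_gap: 0.0572
```

Pot C is seated. Release, then pot A.

```bash
python3 -m pendant '[{"fingers":78,"delta_pos":[0,0,-0.5],"angular":[0,0,0]},{"fingers":78,"delta_pos":[0,0,0],"angular":[0,0,0]},{"fingers":78,"delta_pos":[0,0,0],"angular":[0,0,0]},{"fingers":78,"delta_pos":[0,0,-25],"angular":[0,0,0]},{"fingers":85,"delta_pos":[0,0,-40],"angular":[0,0,0]},{"fingers":85,"delta_pos":[0,0,-25],"angular":[0,0,0]},{"fingers":85,"delta_pos":[0,0,0],"angular":[0,0,0]}]'
python3 -c "
from h import *
st();f=plan((.6307,-.0812,.12),goal(90),13)"
```

```text
clock: 56.7
tcp_pos: [0.4672, -0.2081, 0.1576]
orientation: [0.004, 0.701, 0.713, 0.001]
wrist_force: [1.0, -0.3, 0.0]
finger_gap: 0.0849
t 56.7 tcp [ 467.2 -208.1  157.6] gap 84.9 F [ 1.  -0.3  0. ]
R cols x,y,z [[-0.017, 1.0, -0.004], [1.0, 0.017, 0.006], [0.006, -0.004, -1.0]] q [-0.58  0.22 -0.26  1.08 -0.    0.98]
N 13 d [-1.3, 17.6, 2.9] w [0.0001, 0.0006, -0.1195]
```

```bash
python3 -m pendant '[{"fingers":85,"delta_pos":[-1.3,17.6,2.9],"angular":[0,0.001,-0.1195]},{"fingers":85,"delta_pos":[-1.3,17.6,2.9],"angular":[0,0.001,-0.1195]},{"fingers":85,"delta_pos":[-1.3,17.6,2.9],"angular":[0,0.001,-0.1195]},{"fingers":85,"delta_pos":[-1.3,17.6,2.9],"angular":[0,0.001,-0.1195]},{"fingers":85,"delta_pos":[-1.3,17.6,2.9],"angular":[0,0.001,-0.1195]},{"fingers":85,"delta_pos":[-1.3,17.6,2.9],"angular":[0,0.001,-0.1195]},{"fingers":85,"delta_pos":[-1.3,17.6,2.9],"angular":[0,0.001,-0.1195]},{"fingers":85,"delta_pos":[-1.3,17.6,2.9],"angular":[0,0.001,-0.1195]},{"fingers":85,"delta_pos":[-1.3,17.6,2.9],"angular":[0,0.001,-0.1195]},{"fingers":85,"delta_pos":[-1.3,17.6,2.9],"angular":[0,0.001,-0.1195]},{"fingers":85,"delta_pos":[-1.3,17.6,2.9],"angular":[0,0.001,-0.1195]},{"fingers":85,"delta_pos":[-1.3,17.6,2.9],"angular":[0,0.001,-0.1195]}]'; python3 -m pendant '[{"fingers":85,"delta_pos":[-1.3,17.6,2.9],"angular":[0,0.001,-0.1195]},{"fingers":85,"delta_pos":[0,0,0],"angular":[0,0,0]},{"fingers":85,"delta_pos":[0,0,0],"angular":[0,0,0]}]'
python3 -c "
from h import *
pots()
st();f=plan((.6307,-.0812,.010),goal(90),4)"
```

```text
clock: 57.9
tcp_pos: [0.6249, -0.096, 0.1176]
orientation: [-0.005, 0.057, 0.998, 0.004]
wrist_force: [-0.5, -0.0, -0.5]
finger_gap: 0.0852
clock: 58.2
tcp_pos: [0.6279, -0.0792, 0.1154]
orientation: [-0.005, 0.001, 1.0, 0.004]
wrist_force: [0.6, 0.9, -0.1]
finger_gap: 0.085
top [392. 251.] [13.4 13.4] 120.0 [ 0.4672 -0.3012  0.046 ]
scene [262.1 276.2] [13.4 20.4] 172.5 [ 0.6723 -0.1164  0.046 ]
scene [261. 262.] [10. 18.] 143.5 [ 0.6307 -0.0812  0.046 ]
scene [150.5 253. ] [10. 19.] 137.5 [ 0.4036 -0.2563  0.046 ]
scene [180.7 253.2] [12.4 20.5] 136.5 [ 0.4588 -0.2021  0.046 ]
scene [178.5 239. ] [ 8. 17.] 111.0 [ 0.4014 -0.1704  0.046 ]
scene [152.8 267. ] [12.3 22.7] 99.5 [ 0.4581 -0.2822  0.046 ]
t 58.3 tcp [628.2 -80.  116.1] gap 85.2 F [-1.2 -0.8  0.5]
R cols x,y,z [[-1.0, 0.003, 0.009], [0.003, 1.0, 0.008], [-0.009, 0.008, -1.0]] q [-0.26  0.49  0.02  1.11  0.01 -0.25]
N 4 d [-0.8, -0.4, 26.5] w [0.0019, -0.0022, -0.0006]
```

```bash
python3 -m pendant '[{"fingers":85,"delta_pos":[-0.8,-0.4,26.2],"angular":[0.002,-0.002,0]},{"fingers":85,"delta_pos":[-0.8,-0.4,26.2],"angular":[0.002,-0.002,0]},{"fingers":85,"delta_pos":[-0.8,-0.4,26.2],"angular":[0.002,-0.002,0]},{"fingers":85,"delta_pos":[-0.8,-0.4,26.2],"angular":[0.002,-0.002,0]},{"fingers":85,"delta_pos":[0,0,0],"angular":[0,0,0]},{"fingers":45,"delta_pos":[0,0,0],"angular":[0,0,0]},{"fingers":45,"delta_pos":[0,0,0],"angular":[0,0,0]},{"fingers":45,"delta_pos":[0,0,0],"angular":[0,0,0]},{"fingers":45,"delta_pos":[0,0,0],"angular":[0,0,0]},{"fingers":45,"delta_pos":[0,0,0],"angular":[0,0,0]}]' 50
python3 -c "
from h import *
st()"
python3 -m pendant '[{"fingers":45,"delta_pos":[0,0,-35],"angular":[0,0,0]},{"fingers":45,"delta_pos":[0,0,-40],"angular":[0,0,0]},{"fingers":45,"delta_pos":[0,0,-40],"angular":[0,0,0]},{"fingers":45,"delta_pos":[0,0,-35],"angular":[0,0,0]},{"fingers":45,"delta_pos":[0,0,0],"angular":[0,0,0]}]'
python3 -c "
from h import *
st();f=plan((.4645,-.1265,.13),goal(1),13)"
```

```text
clock: 59.3
tcp_pos: [0.6326, -0.081, 0.0138]
orientation: [0.002, 0.0, 1.0, -0.001]
wrist_force: [-0.8, 0.3, 5.3]
finger_gap: 0.0564
t 59.3 tcp [632.6 -81.   13.8] gap 56.4 F [-0.8  0.3  5.3]
R cols x,y,z [[-1.0, 0.0, -0.003], [0.0, 1.0, -0.001], [0.003, -0.001, -1.0]] q [-0.25  0.57 -0.12  0.88 -0.   -0.25]
clock: 59.8
tcp_pos: [0.6344, -0.0812, 0.1683]
orientation: [0.005, 0.0, 1.0, -0.001]
wrist_force: [0.7, -0.7, -1.7]
finger_gap: 0.0569
t 59.8 tcp [634.4 -81.2 168.3] gap 56.9 F [ 0.7 -0.7 -1.7]
R cols x,y,z [[-1.0, 0.0, -0.01], [0.0, 1.0, -0.003], [0.01, -0.003, -1.0]] q [-0.25  0.45  0.1   1.2  -0.   -0.25]
N 13 d [8.4, -12.4, 2.9] w [0.0004, 0.0008, 0.1195]
```

```bash
python3 -m pendant '[{"fingers":45,"delta_pos":[8.4,-12.4,2.9],"angular":[0,0.001,0.1195]},{"fingers":45,"delta_pos":[8.4,-12.4,2.9],"angular":[0,0.001,0.1195]},{"fingers":45,"delta_pos":[8.4,-12.4,2.9],"angular":[0,0.001,0.1195]},{"fingers":45,"delta_pos":[8.4,-12.4,2.9],"angular":[0,0.001,0.1195]},{"fingers":45,"delta_pos":[8.4,-12.4,2.9],"angular":[0,0.001,0.1195]},{"fingers":45,"delta_pos":[8.4,-12.4,2.9],"angular":[0,0.001,0.1195]},{"fingers":45,"delta_pos":[8.4,-12.4,2.9],"angular":[0,0.001,0.1195]},{"fingers":45,"delta_pos":[8.4,-12.4,2.9],"angular":[0,0.001,0.1195]},{"fingers":45,"delta_pos":[8.4,-12.4,2.9],"angular":[0,0.001,0.1195]},{"fingers":45,"delta_pos":[8.4,-12.4,2.9],"angular":[0,0.001,0.1195]},{"fingers":45,"delta_pos":[8.4,-12.4,2.9],"angular":[0,0.001,0.1195]},{"fingers":45,"delta_pos":[8.4,-12.4,2.9],"angular":[0,0.001,0.1195]}]'; python3 -m pendant '[{"fingers":45,"delta_pos":[8.4,-12.4,2.9],"angular":[0,0.001,0.1195]},{"fingers":45,"delta_pos":[0,0,0],"angular":[0,0,0]},{"fingers":45,"delta_pos":[0,0,0],"angular":[0,0,0]}]'
python3 -c "
from h import *
st();f=plan((.4645,-.1265,.0695),goal(1),3)"
```

```text
clock: 61.0
tcp_pos: [0.473, -0.1316, 0.1267]
orientation: [-0.006, 0.659, 0.752, -0.0]
wrist_force: [0.5, -0.1, -2.1]
finger_gap: 0.0566
clock: 61.3
tcp_pos: [0.461, -0.1252, 0.1248]
orientation: [-0.006, 0.7, 0.714, -0.0]
wrist_force: [-0.1, -0.5, -2.2]
finger_gap: 0.0565
t 61.3 tcp [ 461.  -125.2  124.8] gap 56.5 F [-0.1 -0.5 -2.2]
R cols x,y,z [[-0.02, 1.0, 0.008], [1.0, 0.02, -0.009], [-0.009, 0.008, -1.0]] q [-0.44  0.2  -0.38  1.01  0.    1.12]
N 3 d [-0.5, 1.3, 18.4] w [-0.0029, -0.0027, 0.0008]
```

```bash
python3 -m pendant '[{"fingers":45,"delta_pos":[-0.4,1.2,18.4],"angular":[-0.0027,-0.0027,0]},{"fingers":45,"delta_pos":[-0.4,1.2,18.4],"angular":[-0.0027,-0.0027,0]},{"fingers":45,"delta_pos":[-0.4,1.2,18.4],"angular":[-0.0027,-0.0027,0]},{"fingers":45,"delta_pos":[0,0,0],"angular":[0,0,0]},{"fingers":45,"delta_pos":[0,0,2],"angular":[0,0,0]},{"fingers":45,"delta_pos":[0,0,0],"angular":[0,0,0]}]'
python3 -m pendant '[{"fingers":45,"delta_pos":[0,0,1.5],"angular":[0,0,0]},{"fingers":45,"delta_pos":[0,0,0],"angular":[0,0,0]}]'
python3 -m pendant '[{"fingers":45,"delta_pos":[0,0,1.5],"angular":[0,0,0]},{"fingers":45,"delta_pos":[0,0,0],"angular":[0,0,0]}]'
python3 -m pendant '[{"fingers":45,"delta_pos":[0,0,1.2],"angular":[0,0,0]},{"fingers":45,"delta_pos":[0,0,0],"angular":[0,0,0]}]'
```

```text
clock: 61.9
tcp_pos: [0.4651, -0.1264, 0.0684]
orientation: [0.0, 0.701, 0.713, 0.0]
wrist_force: [-0.0, -0.0, -2.3]
finger_gap: 0.0568
clock: 62.1
tcp_pos: [0.4647, -0.1263, 0.0669]
orientation: [0.0, 0.701, 0.713, 0.0]
wrist_force: [-0.5, 0.1, -2.2]
finger_gap: 0.057
clock: 62.3
tcp_pos: [0.4642, -0.126, 0.0649]
orientation: [-0.0, 0.701, 0.713, -0.0]
wrist_force: [-0.1, 0.6, -1.8]
finger_gap: 0.0565
clock: 62.5
tcp_pos: [0.4643, -0.126, 0.0638]
orientation: [-0.0, 0.701, 0.713, -0.0]
wrist_force: [0.2, 0.4, 0.2]
finger_gap: 0.0569
```

```bash
python3 -m pendant '[{"fingers":78,"delta_pos":[0,0,0],"angular":[0,0,0]},{"fingers":78,"delta_pos":[0,0,0],"angular":[0,0,0]},{"fingers":78,"delta_pos":[0,0,0],"angular":[0,0,0]},{"fingers":78,"delta_pos":[0,0,-25],"angular":[0,0,0]},{"fingers":78,"delta_pos":[0,0,-40],"angular":[0,0,0]},{"fingers":78,"delta_pos":[0,0,-45],"angular":[0,0,0]},{"fingers":78,"delta_pos":[45,0,-45],"angular":[0,0,0]},{"fingers":78,"delta_pos":[48,0,0],"angular":[0,0,0]},{"fingers":78,"delta_pos":[48,0,0],"angular":[0,0,0]},{"fingers":78,"delta_pos":[48,0,0],"angular":[0,0,0]},{"fingers":78,"delta_pos":[48,0,0],"angular":[0,0,0]},{"fingers":78,"delta_pos":[48,0,0],"angular":[0,0,0]}]'
python3 -m pendant '[{"fingers":78,"delta_pos":[48,0,0],"angular":[0,0,0]},{"fingers":78,"delta_pos":[48,0,0],"angular":[0,0,0]},{"fingers":78,"delta_pos":[0,0,0],"angular":[0,0,0]}]'
python3 - <<'E'
from h import *
st();t=env.read_camera('top');s=env.read_camera('scene')
A=cv2.resize(s[150:345,110:400],(595,400),interpolation=2)
B=cv2.resize(t[150:290,180:420],(342,200),interpolation=2)
B=np.vstack([B,np.zeros((200,342,3),np.uint8)])[:, :342]
cv2.imwrite('pics/fs.png',cv2.resize(s[150:345,110:400],(800,538),interpolation=2))
cv2.imwrite('pics/ft.png',cv2.resize(t[150:290,160:420],(800,430),interpolation=2))
for c in blobs(t,(8,130,80),(17,255,255),60,(315,225,410,285)): 
    r=cv2.minAreaRect(c);print('pot top',np.round(r[0],1),onz('top',*r[0],.096).round(4))
E
```

```text
clock: 63.7
tcp_pos: [0.4593, 0.1511, 0.2093]
orientation: [-0.0, 0.701, 0.713, 0.0]
wrist_force: [1.4, -0.7, 0.3]
finger_gap: 0.0779
clock: 64.0
tcp_pos: [0.4574, 0.2503, 0.2089]
orientation: [-0.001, 0.699, 0.716, 0.001]
wrist_force: [-0.7, 0.5, 0.4]
finger_gap: 0.0778
t 64.0 tcp [457.4 250.3 208.9] gap 77.8 F [-0.7  0.5  0.4]
R cols x,y,z [[-0.024, 1.0, 0.002], [1.0, 0.024, -0.0], [-0.0, 0.002, -1.0]] q [ 0.35  0.22 -0.14  1.22  0.    1.89]
```

View pics/fs.png

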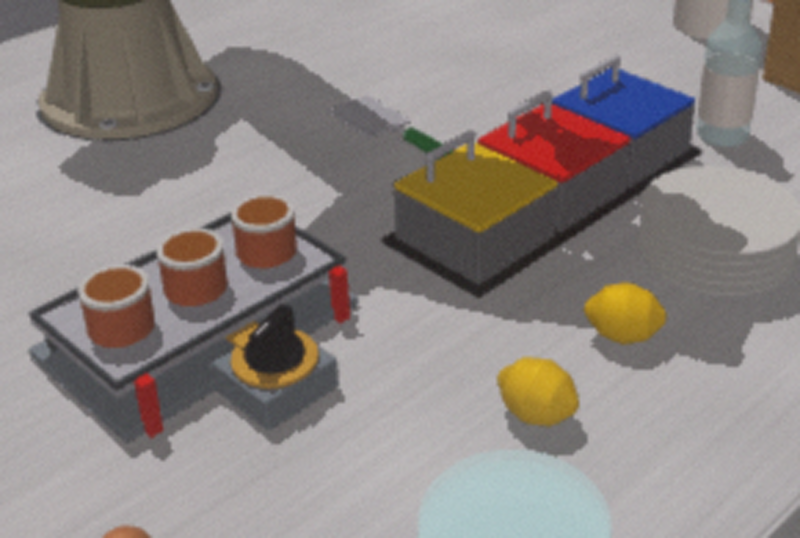

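View pics/ft.png

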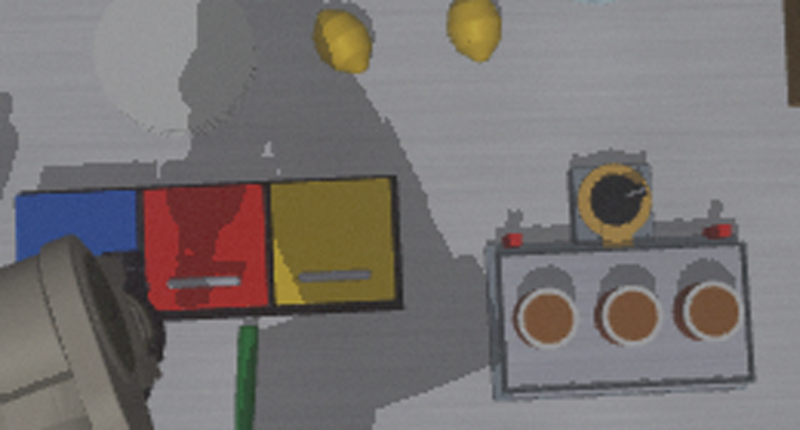

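All three pots stand inside the rim, all lids are shut, and the lemons, crockery, bottle and spatula look undisturbed. The robot touches nothing, so I'll hand in.

```bash
python3 -c "
from workcell import env
print(env.hand_in())"
```

```text
the job is handed in; nothing more can be done
None
```

I did the whole job in the order asked and handed it in at about 64 s; no verdict was reported.

- **Level and plate:** I took the spirit level from the yellow bin, stood it on the tilted plate and let go. I turned the knob about 4.3 rad clockwise in two grips with the level standing on the plate. Fingertip touches then found the near and far rims both at 56.0 mm.
- **Return and lid:** I put the level back in its bin and pushed the yellow lid down until its top face was at 74.1 mm, the shut height, under 25 N.
- **Pots:** I set all three pots on the level plate. Each touched down within about 0.3 mm of the expected height, with only light contact on the last. One pot had been knocked aside early in the run, so I measured it again before picking it up.

The last pictures, from both cameras, show three upright pots inside the rim, all lids shut and the bystanders apparently where they were. The forearm hid the bottle and the blue lid's handle from the top camera, but the scene camera showed both. The final colour-mask measurement of the pots found nothing, so their last positions rest on those pictures and the felt contacts.

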